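Turn the kitchen timer to face you and set its dial to the reminder marker

TASK

The wooden kitchen timer has been left facing away: lift it over onto the middle of the cork mat, square with the mat and with its dial towards you, and let go of it. Only then turn its dial until the pointer points at the steel marker on the rim of the face. Do not push on the marker, tip the timer over, or shift the jar, mug and bottle.

Things in the scene. Friction and masses are not known exactly. Their poses are not given: they have to be found in the camera images.
- timer: Loose wedge-shaped wooden kitchen timer, 120 deep (x) x 124 wide (y) x 87 high, plus a handle to 123 mm; 0.8 kg. Origin: centre of its underside; z up, its front (low edge, 28 mm high) faces its own -x. From the front edge the dial face rises at 35 degrees from level to the flat top (87 mm high, x from +24 to +60).
- timer_handle (a point): Middle of the steel carrying-handle bar over the flat top at the back of the timer, at (42, 0, 115) mm in the timer's frame. The bar runs along the timer's y, 88 long, 16 x 16 mm thick, top at 123 mm above the underside; open for 20 mm beneath it, between two posts. Axes as the timer's. The timer's weight hangs near it.
- timer_front (a point): Middle of the timer's lower front edge, (-60, 0, 0) mm in the timer's frame.
- dial_grip (a point): Point on the dial's axis, 30 mm out from the sloping face (the axis leaves it at (-18, 0, 57) mm in the timer's frame). The black bar grip, 54 long, 14 thick, reaches from 8 to 40 mm out, over a round steel skirt 60 mm across. Axes turn with the dial: z = its axis, straight out of the face, 35 degrees from vertical, leaning to the timer's front; x = along the bar to its pointer end.
- dial (a joint): Angle of the dial, 0 to 4.8 rad, growing clockwise as one looks at the face; at 0 the pointer end is straight up the slope. Stiff enough (0.05 N m) to stay where it is left; stops at both ends.
- pointer_tip (a point): Where the dial's pointer points: 42 mm from the axis in the direction of the pointer end, 5 mm out from the face. The pointer end of the bar has a light line on top and a short black finger on the skirt.
- marker_tip (a point): The reminder marker: a steel nub 12 x 7 mm standing 7 mm out of the face outside the dial, on a thin ring round it; this point is 42 mm from the axis, 5 mm out from the face. It coincides with pointer_tip when the dial is rightly set. x points away from the dial's axis, z out of the face. Very stiff.
- marker: The marker with its ring; origin on the dial's axis at the face, x towards the nub, z out of the face.
- mat: Fixed square cork mat, 180 x 180 x 4 mm. Origin: centre of its underside; z up; its -x side is the side towards the robot.
- salt_jar: Bystander: glass jar of preserve with a white lid, 60 mm wide, 100 high; origin at the centre of its underside.
- mug: Bystander: blue stoneware mug with a handle, 84 x 118 x 94 mm; origin at the centre of its underside.
- sauce_bottle: Bystander: sauce bottle with a dark cap, 60 mm wide, 201 high; origin at the centre of its underside.
There are look-alikes about, which are no part of the job. What is shaped like the timer but green is not meant.

How it is judged:
By the outcome, as a careful person would: the job done as asked, in the order asked, and still so for the second after the job is handed in, with the robot touching nothing.
It also fails if it takes over 70 s, if anything falls off the work surface, if the arm or the gripper's body presses on something with over 40 N, if the wrist force passes 120 N, or if a joint passes its speed limit or range.

ROBOT

A 6-joint arm with a two-finger parallel gripper is mounted at the origin on a cart in front of the work surface, level with it; the furniture and walls round the work are solid. World frame = base frame: x ahead of the robot, y to its left, z up, the work surface at z = 0. Lengths are in m, angles in degrees, forces in N, time in s.
With the tool pointing down it reaches from about 0.325 to 0.925 m from the base axis. Payload 3.1 kg.
Tool frame: the origin (TCP) lies at the very end of the fingers, on their centre line; the grasp point (between the pads) lies 19 mm behind it; z points along the fingers, y is the line along which they close (so a half turn about z gives the same grasp; the last joint's range is limited). The gripper opens to 85 mm and grips with 20 to 120 N. Pads are 22 mm wide; open, the fingers measure 114 mm over their backs; the gripper's body (76 mm by 85 mm) begins 54 mm behind the grasp point. The pads swing forward as they close: fully open they stand 13 mm farther back than shut.
Start: joints at [59.92, 12.427, 92.441, -0, 75.132, -6.429], TCP at [0.251, 0.573, 0.231] pointing down, gripper open.
Joint ranges: [-157.48, 157.48], [-44.54, 120.13], [17.64, 146.25], [-64.5, 244.5], [7.68, 150.69], [-147.95, 147.95]. Speed limits (degrees/s): [159.86, 159.86, 180, 180, 180, 180].

INTERFACE

Orientations are given as [roll, pitch, yaw] about the fixed x, y, z axes, in that order (R = Rz(yaw) Ry(pitch) Rx(roll)).
In Python, from cell import env gives the robot as it stands.
- The arm moves only by the tool play_rows, never from a script. Its arguments are lists of equal length, an entry for each row: "dp": the shift along the tool's x, y, z in units of 0.08 m (1.0 is 0.08 m), a list of three; "rotation": the turn, a rotation vector about the tool's x, y, z in units of pi/2 rad (1.0 is pi/2 rad), a list of three. In form: {"dp": [[tx, ty, tz], ...], "rotation": [[wx, wy, wz], ...]}. A call has 1 to 20 rows; each row is the pose to reach, as a shift and turn from the pose commanded when the call began, along the tool's axes at that moment; what a row does not reach only later rows make up. A row lasts 1/12 s, in which the tool goes at most 41.7 mm and 7.16 degrees, less where a joint would pass 70% of its speed; a pose out of reach is approached as far as the arm can. A call with a number of a shift or a turn outside -1 to 1 is refused whole. A call with a gripper value outside its range is refused whole. "gripper" is the finger opening in mm, from 0 to 85.4, set as the call begins (left out, the last holds). The fingers move at their own pace and stop on an object; "squeeze" is the grip in N (left out, the last holds). Time passes only in rows, so rows that repeat a pose let the fingers close. It gives the time, the measured TCP pose, the force, the opening and the grip force at its end, in the units of the state.
- env.sense(): the state, without advancing time (a new reading comes with each control period).
- env.read_camera(name): name is "scene" or "top"; returns a dict with "color" (384x512x3 uint8, red, green, blue), "vfov" (degrees; the focal length in pixels is half the picture's height over the tangent of half this angle, whatever the lens; pixels are square), "cx", "cy" (the principal point, pixels), "dist" ([k1, k2, p1, p2, k3] as OpenCV has them; the pictures are not rectified), "R" (3x3) and "t" (3): a world point X has camera coordinates R X + t. Camera axes: x right, y down, z forward; pixel columns grow to the right and rows downward; lengths in m; the calibration is good to about 2 mm. A picture is of the moment at which its call begins. There is no depth.
- env.hand_in(): hands the job in; it is judged then, once.
The state is a dict: "time": time; "qpos": joint angles; "qd": joint speeds; "effort": joint torques, N m; "tcp_pos": TCP position; "ee_rot": TCP orientation; "ft_force": force on the tool from outside, world axes, zero at the start; "moment": the same for the moment, N m; "grip_width": finger opening in m; "finger_force": force on a finger pad.
Only numpy, scipy, OpenCV 4.12 (cv2) and the standard library are available. Lean on these libraries where they do the work, as an engineer would, in place of code of your own. Each camera call takes 0.05 s, during which the arm holds its last target. There are 200 camera calls.

## Working session

There is one attempt and no reset: what is moved stays moved. The work goes in short steps, Python scripts to look and compute and a tool call to move; the robot and the scene stay as the last step left them, time stands still between calls to the robot, and variables do not carry over. Pictures are saved under pics/ and viewed, at most 10 in all, crops included, and the job is handed in when it is done.

Besides the shell and the picture viewer there is one more tool, called after ">>>" as name(argument=value, ...), one argument or row to a line, values as JSON. play_rows: Moves the arm, as the interface text tells. Shifts and turns lie within -1 to 1; 1 stands for 0.08 m of shift or pi/2 rad of turn. Its arguments: {"type":"object","properties":{"dp":{"type":"array"},"rotation":{"type":"array"},"gripper":{"type":"number"},"squeeze":{"type":"number"}},"required":["dp","rotation"]}

```bash
ls; mkdir -p pics; cat > h.py <<'E'
import numpy as np, cv2, json
from cell import env
from scipy.spatial.transform import Rotation as Ro
def cam(n):
    c=env.read_camera(n); f=192/np.tan(np.radians(c['vfov'])/2)
    c['K']=np.array([[f,0,c['cx']],[0,f,c['cy']],[0,0,1]]); c['R']=np.array(c['R']);c['t']=np.array(c['t']);c['d']=np.array(c['dist'],float); return c
def ray(c,uv):
    p=cv2.undistortPoints(np.array(uv,float).reshape(-1,1,2),c['K'],c['d']).reshape(-1,2)
    d=np.c_[p,np.ones(len(p))]@c['R']; return -c['R'].T@c['t'], d/np.linalg.norm(d,axis=1)[:,None]
def onz(c,uv,z):
    o,d=ray(c,uv); return o+d*((z-o[2])/d[:,2])[:,None]
def tri(c1,uv1,c2,uv2):
    A=np.zeros((3,3));b=np.zeros(3)
    for c,u in((c1,uv1),(c2,uv2)):
        o,d=ray(c,[u]);P=np.eye(3)-np.outer(d[0],d[0]);A+=P;b+=P@o
    return np.linalg.solve(A,b)
def proj(c,X):
    return cv2.projectPoints(np.array(X,float).reshape(-1,1,3),cv2.Rodrigues(c['R'])[0],c['t'],c['K'],c['d'])[0].reshape(-1,2)
def tool():
    s=env.sense(); return np.array(s['tcp_pos']), Ro.from_euler('xyz',s['ee_rot'],degrees=True)
def rel(p,R,rot=None):
    """units from current tool to target pos p, Rotation R"""
    p0,R0=tool(); return np.round(R0.inv().apply(np.array(p)-p0)/.08,3), np.round((R0.inv()*R).as_rotvec()/(np.pi/2),3)
E
python3 - <<'E'
from h import *
print(env.sense())
for n in('scene','top'):
    c=cam(n); cv2.imwrite(f'pics/{n}0.png',cv2.resize(c['color'][...,::-1],None,fx=1.5,fy=1.5,interpolation=cv2.INTER_CUBIC)); print(n,-c['R'].T@c['t'],c['R'].round(2).tolist(),c['K'][0,0],c['d'])
E
```

```text
pics
{'time': 0.0, 'qpos': array([ 5.99188757e+01,  1.24766002e+01,  9.25287360e+01, -7.85757157e-04,
        7.51321703e+01, -6.42968641e+00]), 'qd': array([-0.07363331,  0.04189227, -0.10210878,  0.08469106, -0.09327302,
        0.02029378]), 'effort': array([ 7.10564054e-04, -3.96841693e+01, -3.03857732e+01,  2.43510675e-05,
        9.75494360e-03, -7.00445440e-06]), 'tcp_pos': array([0.25031465, 0.57179308, 0.22996763]), 'ee_rot': array([-1.79863273e+02, -1.46442934e-02,  1.56348747e+02]), 'ft_force': array([-0.48260494, -0.36024906,  0.15053464]), 'moment': array([ 0.01954083,  0.03658149, -0.03946283]), 'finger_force': 0.0, 'grip_width': 0.08492955784181838}
scene [-0.06177334 -0.70721273  0.87790689] [[0.83, -0.56, 0.02], [-0.33, -0.52, -0.79], [0.45, 0.65, -0.61]] 376.5524302048026 [-0.03812761  0.          0.          0.          0.        ]
top [0.17387317 0.13159422 1.54830096] [[-0.04, -1.0, 0.0], [-0.98, 0.04, -0.21], [0.21, -0.01, -0.98]] 494.93015024055734 [0.00953015 0.         0.         0.         0.        ]
```

View pics/scene0.png

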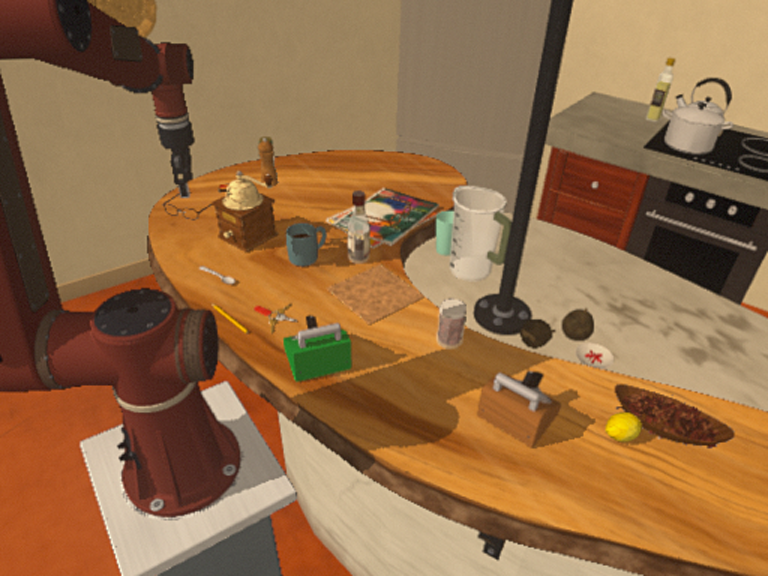

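View pics/top0.png

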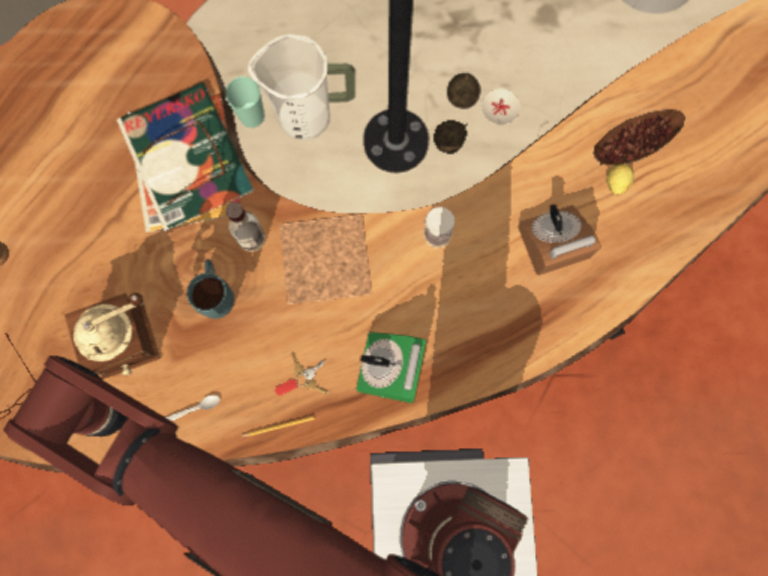

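The scene has two timer shapes:
- Wooden timer: top (558,240), scene (520,405).
- Green timer: top (391,367), scene (318,350). This is the look-alike.

The wooden grinder at top (112,333) isn't a wedge. The wooden timer near top (558,240) fits the description: it has a steel handle and its dial faces away from the robot. I'll confirm with an enlarged crop.

```bash
python3 - <<'E'
from h import *
a=cam('scene')['color'][...,::-1][240:305,310:385]; b=cam('top')['color'][...,::-1][115:190,335:410]
r=lambda i:cv2.resize(i,(400,int(400*i.shape[0]/i.shape[1])),interpolation=cv2.INTER_CUBIC)
a,b=r(a),r(b); a=cv2.copyMakeBorder(a,0,400-a.shape[0],0,0,0); cv2.imwrite('pics/c1.png',np.hstack([a,b]))
E
```

```text
(no output)
```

View pics/c1.png

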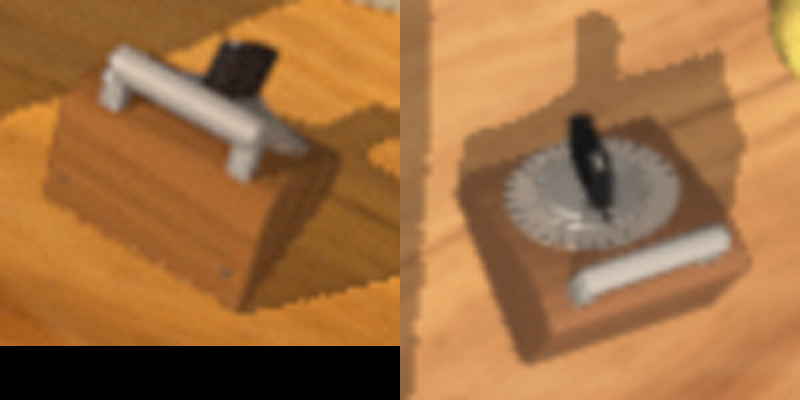

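The crop confirms it: the wooden wedge has its steel handle on the robot side and its dial facing away, with pointer and grip near top (371–377, 137–155). Next I'll measure it, the mat and the obstacles.

```bash
python3 - <<'E'
from h import *
cs,ct=cam('scene'),cam('top')
# handle: steel grey mask in crops
def bar(c,x0,y0,x1,y1):
    im=c['color'][y0:y1,x0:x1].astype(int); m=((im.max(2)-im.min(2)<45)&(im.min(2)>125)).astype(np.uint8)
    n,l,st,ce=cv2.connectedComponentsWithStats(m); 
    for i in range(1,n):
        if st[i,4]>25:
            p=np.argwhere(l==i)[:,::-1].astype(np.float32); r=cv2.minAreaRect(p); print(st[i],(ce[i]+[x0,y0]).round(1),(np.array(r[0])+[x0,y0]).round(1),np.round(r[1],1),r[2], (cv2.boxPoints(r)+[x0,y0]).round(1).tolist())
print('top');bar(ct,360,152,405,178)
print('scene');bar(cs,322,245,365,280)
L=tri(cs,(332.5,250.5),ct,(368.6,169.5));R=tri(cs,(356.7,264.3),ct,(395.6,159.4));print(L,R,np.linalg.norm(L-R),np.degrees(np.arctan2(*(L-R)[1::-1])))
print('topz115',onz(ct,[(368.6,169.5),(395.6,159.4)],.12))
# mat
im=cv2.medianBlur(ct['color'],3); m=cv2.cvtColor(im,cv2.COLOR_RGB2LAB).astype(int); ref=m[165:180,205:230].reshape(-1,3).mean(0); print(ref,m[185:200,260:275].reshape(-1,3).mean(0))
k=(np.abs(m-ref)[...,1:].max(2)<9).astype(np.uint8); 
k=cv2.morphologyEx(cv2.morphologyEx(k,cv2.MORPH_CLOSE,np.ones((3,3))),cv2.MORPH_OPEN,np.ones((7,7)))
n,l,st,ce=cv2.connectedComponentsWithStats(k); i=l[172,218]; p=np.argwhere(l==i)[:,::-1].astype(float); w=onz(ct,p,.004)[:,:2].astype(np.float32); r=cv2.minAreaRect(w);print('mat',st[i],r,w.mean(0))
print('pts: jar lid, bottle cap,mug top, pole base, green handle',onz(ct,[(292,143),],.1),onz(ct,[(157,140)],.2),onz(ct,[(140,195)],.094),onz(ct,[(265,93)],.01),onz(ct,[(275,244)],.12))
cv2.imwrite('pics/mat.png',cv2.resize(np.hstack([ct['color'][120:220,170:270,::-1],np.dstack([k[120:220,170:270]*255]*3)]),None,fx=4,fy=4))
E
```

```text
top
[ 0  0 12  8 51] [364.5 155.8] [365.5 155.7] [11.3  6.2] 9.462322235107422 [[359.4, 157.9], [360.4, 151.7], [371.6, 153.6], [370.5, 159.8]]
[  8   6  29  14 147] [381.3 163.9] [381.6 163.8] [ 5.3 30.4] 70.82099914550781 [[366.4, 166.3], [395.1, 156.3], [396.8, 161.3], [368.1, 171.3]]
scene
[  7   4  30  18 179] [342.8 257.6] [343. 260.] [30.4 10.7] 26.56505012512207 [[327.0, 258.0], [331.8, 248.4], [359.0, 262.0], [354.2, 271.6]]
[ 0.5457416  -0.22227811  0.11768266] [ 0.56730314 -0.30108533  0.12260611] 0.0818518088434415 105.30157430982362
topz115 [[ 0.54167818 -0.219448    0.12      ]
 [ 0.56964256 -0.30302326  0.12      ]]
[165.81333333 143.44266667 159.20533333] [177.24       145.13333333 168.08      ]
mat [    0     0   512   306 61773] ((0.6248407363891602, 0.1745678186416626), (1.7463009357452393, 0.9943074584007263), 79.27716827392578) [0.5988678  0.32387292]
pts: jar lid, bottle cap,mug top, pole base, green handle [[0.63988258 0.00257259 0.1       ]] [[0.63190711 0.39571812 0.2       ]] [[0.49686801 0.46698175 0.094     ]] [[0.84611715 0.07466562 0.01      ]] [[0.33064376 0.07036526 0.12      ]]
```

```bash
python3 - <<'E'
from h import *
ct=cam('top')
b=onz(ct,[(381.6,163.8),(367.2,168.8),(396,158.8)],.121);print('bar',b.round(4),np.degrees(np.arctan2(*(b[1]-b[2])[1::-1])))
g=cv2.cvtColor(ct['color'],cv2.COLOR_RGB2LAB)
cv2.imwrite('pics/mat2.png',cv2.resize(ct['color'][130:215,175:260,::-1],(595,595),interpolation=cv2.INTER_CUBIC))
E
```

```text
bar [[ 0.5574 -0.2596  0.121 ]
 [ 0.5437 -0.2152  0.121 ]
 [ 0.5712 -0.3041  0.121 ]] 107.1553499378459
```

View pics/mat2.png

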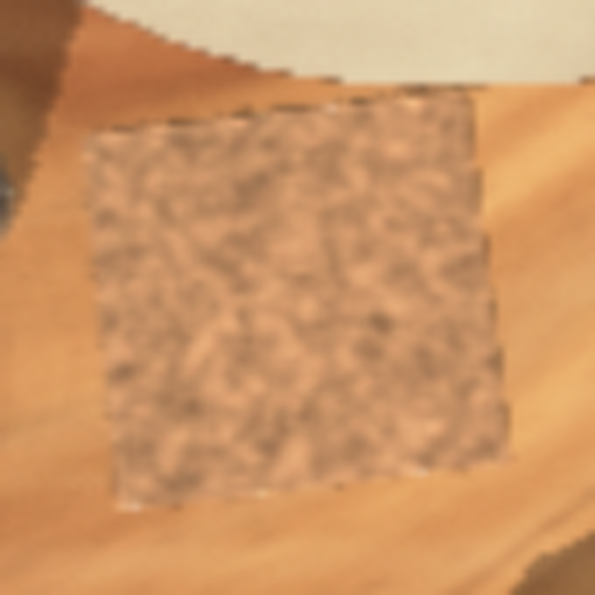

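The mat shows clearly, with crop corners at (88,131), (470,92), (512,461) and (118,506). Now I'll compute its pose and the moves.

```bash
python3 - <<'E'
from h import *
ct=cam('top')
q=np.array([(88,131),(470,92),(512,461),(118,506)],float); q=(q+.5)/7-.5+[175,130]
w=onz(ct,q,.004);print(w.round(4).tolist(),w.mean(0),[np.linalg.norm(w[i]-w[i-1]).round(4) for i in range(4)])
e=[w[0]-w[3],w[1]-w[2],]; f=[w[0]-w[1],w[3]-w[2]]
print([np.degrees(np.arctan2(v[1],v[0])).round(2) for v in e],[np.degrees(np.arctan2(v[1],v[0]))-90 for v in f])
for yaw in(70,0,-73): print(rel((.557,-.2595,.26),Ro.from_euler('xyz',(180,0,yaw),degrees=True)))
E
```

```text
[[0.6664, 0.3361, 0.004], [0.6783, 0.158, 0.004], [0.5017, 0.1449, 0.004], [0.488, 0.3244, 0.004]] [0.58358842 0.24085504 0.004     ] [np.float64(0.1787), np.float64(0.1785), np.float64(0.1771), np.float64(0.18)]
[np.float64(3.76), np.float64(4.26)] [np.float64(3.831780648564589), np.float64(4.3662396572520095)]
(array([-7.679, -7.99 , -0.359]), array([-0.   ,  0.   ,  0.959]))
(array([-7.679, -7.99 , -0.359]), array([-0.   ,  0.   ,  1.737]))
(array([-7.679, -7.99 , -0.359]), array([-0.   , -0.   , -1.452]))
```

>>> play_rows(
  dp=[
    [-0.48,-0.5,-0.02],
    [-0.96,-1,-0.045],
    [-0.96,-1,-0.045],
    [-0.96,-1,-0.045],
  ],
  rotation=[
    [0,0,0],
    [0,0,0],
    [0,0,0],
    [0,0,0],
  ],
  gripper=40,
)

```text
time: 0.73
tcp_pos: [0.2902, 0.4644, 0.2347]
ee_rot: [-179.9, 0.1, 156.2]
ft_force: [-0.5, 1.4, -0.4]
grip_width: 0.0406
finger_force: 0.0
```

>>> play_rows(
  dp=[
    [-0.32,-0.33,-0.015],
    [-0.64,-0.67,-0.03],
    [-0.96,-1,-0.045],
  ],
  rotation=[
    [0,0,0],
    [0,0,0],
    [0,0,0],
  ],
)

```text
time: 0.98
tcp_pos: [0.3273, 0.3638, 0.2387]
ee_rot: [180.0, 0.0, 156.4]
ft_force: [0.5, -0.9, 0.5]
grip_width: 0.04
finger_force: 0.0
```

>>> play_rows(
  dp=[
    [-0.32,-0.33,-0.015],
    [-0.64,-0.67,-0.03],
    [-0.96,-1,-0.045],
  ],
  rotation=[
    [0,0,0],
    [0,0,0],
    [0,0,0],
  ],
)

```text
time: 1.23
tcp_pos: [0.3658, 0.2593, 0.2426]
ee_rot: [179.9, 0.0, 156.4]
ft_force: [0.8, 0.5, -0.2]
grip_width: 0.04
finger_force: 0.0
```

>>> play_rows(
  dp=[
    [-0.32,-0.33,-0.015],
    [-0.64,-0.67,-0.03],
    [-0.96,-1,-0.045],
  ],
  rotation=[
    [0,0,0],
    [0,0,0],
    [0,0,0],
  ],
)

```text
time: 1.48
tcp_pos: [0.4043, 0.1551, 0.2463]
ee_rot: [179.9, 0.1, 156.4]
ft_force: [1.5, 0.6, 0.4]
grip_width: 0.0401
finger_force: 0.0
```

>>> play_rows(
  dp=[
    [-0.32,-0.33,-0.015],
    [-0.64,-0.67,-0.03],
    [-0.96,-1,-0.045],
  ],
  rotation=[
    [0,0,0],
    [0,0,0],
    [0,0,0],
  ],
)

```text
time: 1.73
tcp_pos: [0.4428, 0.0507, 0.2499]
ee_rot: [179.9, 0.1, 156.4]
ft_force: [1.3, 1.1, 0.0]
grip_width: 0.0399
finger_force: 0.0
```

>>> play_rows(
  dp=[
    [-0.32,-0.33,-0.015],
    [-0.64,-0.67,-0.03],
    [-0.96,-1,-0.045],
  ],
  rotation=[
    [0,0,0],
    [0,0,0],
    [0,0,0],
  ],
)

```text
time: 1.98
tcp_pos: [0.4811, -0.0535, 0.2534]
ee_rot: [180.0, 0.1, 156.3]
ft_force: [-0.1, 0.7, -0.2]
grip_width: 0.0402
finger_force: 0.0
```

>>> play_rows(
  dp=[
    [-0.32,-0.33,-0.015],
    [-0.64,-0.67,-0.03],
    [-0.96,-1,-0.045],
  ],
  rotation=[
    [0,0,0],
    [0,0,0],
    [0,0,0],
  ],
)

```text
time: 2.23
tcp_pos: [0.5195, -0.1577, 0.2568]
ee_rot: [180.0, 0.1, 156.3]
ft_force: [1.3, -0.1, 0.9]
grip_width: 0.04
finger_force: 0.0
```

>>> play_rows(
  dp=[
    [-0.32,-0.33,-0.015],
    [-0.64,-0.67,-0.03],
    [-0.96,-1,-0.045],
    [-0.96,-1,-0.045],
    [-0.96,-1,-0.045],
  ],
  rotation=[
    [0,0,0],
    [0,0,0],
    [0,0,0],
    [0,0,0],
    [0,0,0],
  ],
)

```text
time: 2.65
tcp_pos: [0.5574, -0.2617, 0.2596]
ee_rot: [180.0, -0.0, 156.2]
ft_force: [0.9, 1.0, 0.3]
grip_width: 0.0399
finger_force: 0.0
```

>>> play_rows(
  dp=[
    [0,0,0],
    [0,0,0],
    [0,0,0],
    [0,0,0],
    [0,0,0],
    [0,0,0],
    [0,0,0],
    [0,0,0],
    [0,0,0],
    [0,0,0],
    [0,0,0],
    [0,0,0],
  ],
  rotation=[
    [0,0,0.07],
    [0,0,0.14],
    [0,0,0.21],
    [0,0,0.28],
    [0,0,0.35],
    [0,0,0.42],
    [0,0,0.49],
    [0,0,0.56],
    [0,0,0.63],
    [0,0,0.7],
    [0,0,0.78],
    [0,0,0.85],
  ],
)

```text
time: 3.65
tcp_pos: [0.5568, -0.2581, 0.2602]
ee_rot: [-180.0, -0.0, 79.6]
ft_force: [-0.8, -0.1, 0.8]
grip_width: 0.0403
finger_force: 0.0
```

>>> play_rows(
  dp=[
    [0,0,0],
    [0,0,0],
    [0,0,0],
    [0,0,0],
    [0,0,0],
    [0,0,0],
    [0,0,0],
    [0,0,0],
    [0,0,0],
    [0,0,0],
    [0,0,0],
    [0,0,0],
  ],
  rotation=[
    [0,0,0.07],
    [0,0,0.14],
    [0,0,0.21],
    [0,0,0.28],
    [0,0,0.35],
    [0,0,0.42],
    [0,0,0.49],
    [0,0,0.56],
    [0,0,0.63],
    [0,0,0.7],
    [0,0,0.78],
    [0,0,0.85],
  ],
)

```text
time: 4.65
tcp_pos: [0.5568, -0.2581, 0.2602]
ee_rot: [-180.0, -0.0, 3.1]
ft_force: [-0.2, 0.0, -0.2]
grip_width: 0.04
finger_force: 0.0
```

>>> play_rows(
  dp=[
    [0,0,0],
    [0,0,0],
    [0,0,0],
    [0,0,0],
    [0,0,0],
    [0,0,0],
    [0,0,0],
    [0,0,0],
    [0,0,0],
    [0,0,0],
    [0,0,0],
    [0,0,0],
    [0,0,0],
  ],
  rotation=[
    [0,0,0.07],
    [0,0,0.14],
    [0,0,0.21],
    [0,0,0.28],
    [0,0,0.35],
    [0,0,0.42],
    [0,0,0.49],
    [0,0,0.56],
    [0,0,0.63],
    [0,0,0.7],
    [0,0,0.78],
    [0,0,0.85],
    [0,0,0.85],
  ],
)

```text
time: 5.73
tcp_pos: [0.5568, -0.2583, 0.2602]
ee_rot: [-180.0, 0.0, -73.2]
ft_force: [0.6, 0.6, -0.6]
grip_width: 0.0397
finger_force: 0.0
```

```bash
python3 - <<'E'
from h import *
s=env.sense();print(s['time'],s['tcp_pos'],s['ee_rot'],s['qpos'],s['ft_force'])
print(rel((.557,-.2595,.18),Ro.from_euler('xyz',(180,0,-72.8),degrees=True)))
ct,cs=cam('top'),cam('scene')
a=cs['color'][170:310,290:430,::-1];b=ct['color'][90:210,310:430,::-1]
cv2.imwrite('pics/g1.png',np.hstack([cv2.resize(x,(400,400),interpolation=cv2.INTER_CUBIC) for x in(a,b)]))
E
```

```text
5.7333 [ 0.55681024 -0.25832227  0.26022733] [-1.79983390e+02  3.69244719e-02 -7.31569609e+01] [-3.14548827e+01  9.83333829e+00  9.23264369e+01  3.78116570e-02
  7.78567457e+01  1.31694124e+02] [ 0.64887872  0.63224491 -0.64890827]
(array([0.015, 0.002, 1.003]), array([-0.   ,  0.   , -0.004]))
```

>>> play_rows(
  dp=[
    [0.01,0,0.35],
    [0.015,0,0.7],
    [0.015,0,1.0],
  ],
  rotation=[
    [0,0,0],
    [0,0,0],
    [0,0,0],
  ],
)

```text
time: 6.08
tcp_pos: [0.5572, -0.2607, 0.1794]
ee_rot: [-180.0, -0.0, -73.0]
ft_force: [-0.3, -1.8, -0.4]
grip_width: 0.0401
finger_force: 0.0
```

>>> play_rows(
  dp=[
    [0,0,0.2],
    [0,0,0.35],
    [0,0,0.5],
    [0,0,0.6],
    [0,0,0.7],
    [0,0,0.7],
  ],
  rotation=[
    [0,0,0],
    [0,0,0],
    [0,0,0],
    [0,0,0],
    [0,0,0],
    [0,0,0],
  ],
)

```text
time: 6.58
tcp_pos: [0.5565, -0.2609, 0.1227]
ee_rot: [179.9, 0.1, -73.1]
ft_force: [-0.3, -0.0, -0.2]
grip_width: 0.0399
finger_force: 0.0
```

```bash
python3 - <<'E'
from h import *
ct,cs=cam('top'),cam('scene')
a=cs['color'][200:300,300:400,::-1];b=ct['color'][100:200,325:425,::-1]
cv2.imwrite('pics/g2.png',np.hstack([cv2.resize(x,(400,400),interpolation=cv2.INTER_CUBIC) for x in(a,b)]))
E
```

```text
(no output)
```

View pics/g2.png

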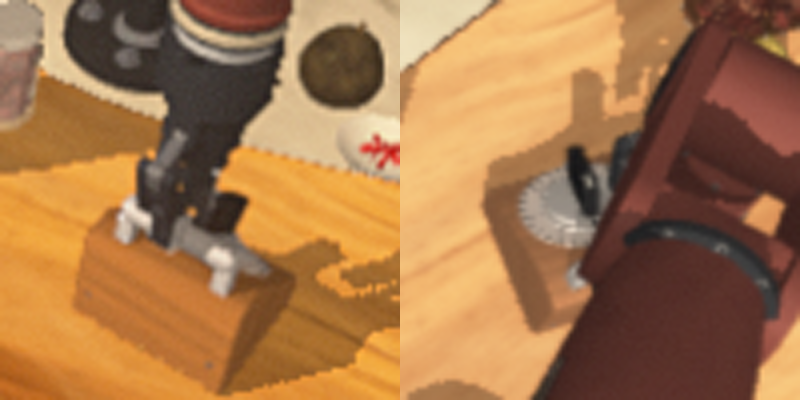

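The fingers straddle the bar near its middle (crop (165,215) in the scene view). I'll descend and grip.

>>> play_rows(
  dp=[
    [0,0,0.1],
    [0,0,0.2],
    [0,0,0.3],
    [0,0,0.32],
    [0,0,0.32],
  ],
  rotation=[
    [0,0,0],
    [0,0,0],
    [0,0,0],
    [0,0,0],
    [0,0,0],
  ],
)

```text
time: 7.1
tcp_pos: [0.5561, -0.2608, 0.0969]
ee_rot: [179.9, 0.1, -73.2]
ft_force: [0.2, 0.3, -0.0]
grip_width: 0.04
finger_force: 0.0
```

>>> play_rows(
  dp=[
    [0,0,0],
    [0,0,0],
    [0,0,0],
    [0,0,0],
    [0,0,0],
    [0,0,0],
    [0,0,0],
    [0,0,0],
  ],
  rotation=[
    [0,0,0],
    [0,0,0],
    [0,0,0],
    [0,0,0],
    [0,0,0],
    [0,0,0],
    [0,0,0],
    [0,0,0],
  ],
  gripper=0,
  squeeze=70,
)

```text
time: 7.77
tcp_pos: [0.5576, -0.2615, 0.099]
ee_rot: [-179.9, -0.0, -73.2]
ft_force: [2.1, 0.8, 0.5]
grip_width: 0.0145
finger_force: 70.1
```

```bash
python3 - <<'E'
from h import *
s=env.sense();print(s)
E
```

```text
{'time': 7.7667, 'qpos': array([-3.16583196e+01,  1.93363920e+01,  9.91274630e+01,  2.33058297e-02,
        6.14660277e+01,  1.31488095e+02]), 'qd': array([ 0.09640596,  0.02213938, -0.03319344,  0.08405314,  0.09555011,
       -0.00723205]), 'effort': array([-8.83293450e-01, -4.03808677e+01, -2.56937134e+01, -3.96760181e-01,
        3.39654218e-01, -2.70846498e-02]), 'tcp_pos': array([ 0.55762864, -0.26147299,  0.09898224]), 'ee_rot': array([-1.79938203e+02, -3.89499037e-02, -7.31575562e+01]), 'ft_force': array([2.11087112, 0.84252895, 0.47599621]), 'moment': array([ 0.14139104, -0.27164694, -0.03862752]), 'finger_force': 70.14639973640442, 'grip_width': 0.014538528142604958}
```

>>> play_rows(
  dp=[
    [0,0,-0.05],
    [0,0,-0.12],
    [0,0,-0.25],
    [0,0,-0.4],
    [0,0,-0.55],
    [0,0,-0.7],
    [0,0,-0.85],
    [0,0,-1],
  ],
  rotation=[
    [0,0,0],
    [0,0,0],
    [0,0,0],
    [0,0,0],
    [0,0,0],
    [0,0,0],
    [0,0,0],
    [0,0,0],
  ],
)

```text
time: 8.43
tcp_pos: [0.5573, -0.2616, 0.1804]
ee_rot: [-180.0, -0.1, -73.2]
ft_force: [0.4, -0.1, -6.6]
grip_width: 0.015
finger_force: 69.0
```

>>> play_rows(
  dp=[
    [0,0,-0.15],
    [0,0,-0.3],
    [0,0,-0.45],
    [0,0,-0.6],
    [0,0,-0.75],
    [0,0,-0.82],
    [0,0,-0.87],
    [0,0,-0.87],
  ],
  rotation=[
    [0,0,0],
    [0,0,0],
    [0,0,0],
    [0,0,0],
    [0,0,0],
    [0,0,0],
    [0,0,0],
    [0,0,0],
  ],
)

```text
time: 9.1
tcp_pos: [0.5576, -0.2616, 0.2494]
ee_rot: [-179.9, -0.1, -73.2]
ft_force: [0.3, -0.0, -6.9]
grip_width: 0.0146
finger_force: 69.0
```

```bash
python3 - <<'E'
from h import *
s=env.sense();print(s['qpos'],s['tcp_pos'],s['ee_rot'],s['moment'],s['grip_width'])
cs,ct=cam('scene'),cam('top')
a=cs['color'][130:290,270:430,::-1];b=ct['color'][100:200,325:425,::-1]
cv2.imwrite('pics/g3.png',np.hstack([cv2.resize(x,(400,400),interpolation=cv2.INTER_CUBIC) for x in(a,b)]))
E
```

```text
[-3.16622670e+01  1.04625774e+01  9.27722494e+01  5.51352917e-04
  7.66549925e+01  1.31488655e+02] [ 0.55761086 -0.26163604  0.24939342] [-1.79926606e+02 -8.21793066e-02 -7.31511016e+01] [-0.090523    0.089373   -0.01143789] 0.014647406787586772
```

View pics/g3.png

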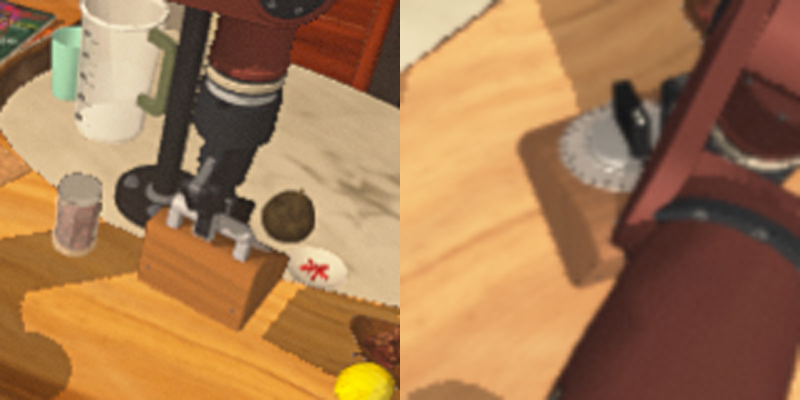

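>>> play_rows(
  dp=[
    [0,0,0],
    [0,0,0],
    [0,0,0],
    [0,0,0],
    [0,0,0],
    [0,0,0],
    [0,0,0],
    [0,0,0],
    [0,0,0],
    [0,0,0],
    [0,0,0],
    [0,0,0],
    [0,0,0],
    [0,0,0],
    [0,0,0],
    [0,0,0],
  ],
  rotation=[
    [0,0,-0.03],
    [0,0,-0.09],
    [0,0,-0.15],
    [0,0,-0.21],
    [0,0,-0.27],
    [0,0,-0.33],
    [0,0,-0.39],
    [0,0,-0.45],
    [0,0,-0.51],
    [0,0,-0.57],
    [0,0,-0.63],
    [0,0,-0.69],
    [0,0,-0.75],
    [0,0,-0.81],
    [0,0,-0.87],
    [0,0,-0.93],
  ],
)

```text
time: 10.53
tcp_pos: [0.5566, -0.2611, 0.2466]
ee_rot: [-179.9, 0.1, 10.8]
ft_force: [-1.1, -0.2, -7.6]
grip_width: 0.0147
finger_force: 69.0
```

>>> play_rows(
  dp=[
    [0,0,0],
    [0,0,0],
    [0,0,0],
    [0,0,0],
    [0,0,0],
    [0,0,0],
    [0,0,0],
    [0,0,0],
    [0,0,0],
    [0,0,0],
    [0,0,0],
    [0,0,0],
    [0,0,0],
    [0,0,0],
    [0,0,0],
    [0,0,0],
    [0,0,0],
  ],
  rotation=[
    [0,0,-0.06],
    [0,0,-0.12],
    [0,0,-0.18],
    [0,0,-0.24],
    [0,0,-0.3],
    [0,0,-0.36],
    [0,0,-0.42],
    [0,0,-0.48],
    [0,0,-0.54],
    [0,0,-0.6],
    [0,0,-0.66],
    [0,0,-0.72],
    [0,0,-0.78],
    [0,0,-0.84],
    [0,0,-0.89],
    [0,0,-0.928],
    [0,0,-0.928],
  ],
)

```text
time: 11.95
tcp_pos: [0.5568, -0.261, 0.2468]
ee_rot: [-179.9, -0.1, 94.1]
ft_force: [-0.9, -0.7, -7.5]
grip_width: 0.0146
finger_force: 69.0
```

>>> play_rows(
  dp=[
    [0.1,0.02,0],
    [0.25,0.05,0],
    [0.45,0.09,0],
    [0.67,0.13,0],
    [0.9,0.18,0],
  ],
  rotation=[
    [0,0,0],
    [0,0,0],
    [0,0,0],
    [0,0,0],
    [0,0,0],
  ],
)

```text
time: 12.37
tcp_pos: [0.5663, -0.1866, 0.2478]
ee_rot: [-180.0, -0.1, 94.0]
ft_force: [0.3, 0.6, -7.9]
grip_width: 0.0147
finger_force: 69.0
```

>>> play_rows(
  dp=[
    [0.23,0.045,0],
    [0.45,0.09,0],
    [0.67,0.135,0],
    [0.9,0.18,0],
  ],
  rotation=[
    [0,0,0],
    [0,0,0],
    [0,0,0],
    [0,0,0],
  ],
)

```text
time: 12.7
tcp_pos: [0.5755, -0.1134, 0.2479]
ee_rot: [-180.0, -0.1, 94.0]
ft_force: [-0.5, -0.4, -6.8]
grip_width: 0.0147
finger_force: 69.0
```

>>> play_rows(
  dp=[
    [0.23,0.045,0],
    [0.45,0.09,0],
    [0.67,0.135,0],
    [0.9,0.18,0],
  ],
  rotation=[
    [0,0,0],
    [0,0,0],
    [0,0,0],
    [0,0,0],
  ],
)

```text
time: 13.03
tcp_pos: [0.5846, -0.0405, 0.248]
ee_rot: [-180.0, -0.0, 94.0]
ft_force: [0.4, 0.2, -8.2]
grip_width: 0.015
finger_force: 69.0
```

>>> play_rows(
  dp=[
    [0.23,0.045,0],
    [0.45,0.09,0],
    [0.67,0.135,0],
    [0.9,0.18,0],
  ],
  rotation=[
    [0,0,0],
    [0,0,0],
    [0,0,0],
    [0,0,0],
  ],
)

```text
time: 13.37
tcp_pos: [0.5936, 0.0322, 0.248]
ee_rot: [-180.0, -0.0, 94.0]
ft_force: [0.6, 0.2, -7.5]
grip_width: 0.0152
finger_force: 69.0
```

>>> play_rows(
  dp=[
    [0.23,0.045,0],
    [0.45,0.09,0],
    [0.67,0.135,0],
    [0.9,0.18,0],
  ],
  rotation=[
    [0,0,0],
    [0,0,0],
    [0,0,0],
    [0,0,0],
  ],
)

```text
time: 13.7
tcp_pos: [0.6027, 0.1051, 0.2479]
ee_rot: [-180.0, -0.0, 94.1]
ft_force: [0.2, -0.3, -7.4]
grip_width: 0.0144
finger_force: 69.0
```

>>> play_rows(
  dp=[
    [0.23,0.045,0],
    [0.45,0.09,0],
    [0.67,0.135,0],
    [0.83,0.17,0],
    [0.9,0.18,0],
    [0.9,0.18,0],
  ],
  rotation=[
    [0,0,0],
    [0,0,0],
    [0,0,0],
    [0,0,0],
    [0,0,0],
    [0,0,0],
  ],
)

```text
time: 14.2
tcp_pos: [0.6121, 0.1776, 0.2479]
ee_rot: [-180.0, -0.0, 94.2]
ft_force: [0.2, -0.5, -7.4]
grip_width: 0.0146
finger_force: 69.0
```

```bash
python3 - <<'E'
from h import *
s=env.sense();print(s['time'],s['qpos'],s['tcp_pos'],s['ee_rot'],s['grip_width'])
print(rel((.6254,.245,.11),Ro.from_euler('xyz',(180,0,94),degrees=True)))
E
```

```text
14.2 [9.85633524e+00 1.31951057e+01 8.97205002e+01 3.89158180e-02
 7.71074772e+01 5.67136626e+00] [0.61212425 0.17760544 0.24789931] [-1.79973279e+02 -3.54641802e-02  9.41762701e+01] 0.014557318092810191
(array([0.827, 0.228, 1.724]), array([-0.   , -0.   ,  0.002]))
```

>>> play_rows(
  dp=[
    [0.23,0.06,0],
    [0.45,0.12,0],
    [0.67,0.18,0],
    [0.78,0.21,0],
    [0.83,0.23,0],
    [0.83,0.23,0],
    [0.83,0.23,0.15],
    [0.83,0.23,0.35],
    [0.83,0.23,0.55],
    [0.83,0.23,0.75],
    [0.83,0.23,0.95],
  ],
  rotation=[
    [0,0,0],
    [0,0,0],
    [0,0,0],
    [0,0,0],
    [0,0,0],
    [0,0,0],
    [0,0,0],
    [0,0,0],
    [0,0,0],
    [0,0,0],
    [0,0,0],
  ],
)

```text
time: 15.12
tcp_pos: [0.6258, 0.2414, 0.1703]
ee_rot: [-179.9, 0.1, 94.0]
ft_force: [0.7, -0.5, -7.3]
grip_width: 0.0149
finger_force: 69.0
```

>>> play_rows(
  dp=[
    [0,0,0.18],
    [0,0,0.35],
    [0,0,0.5],
    [0,0,0.6],
    [0,0,0.68],
    [0,0,0.72],
    [0,0,0.72],
  ],
  rotation=[
    [0,0,0],
    [0,0,0],
    [0,0,0],
    [0,0,0],
    [0,0,0],
    [0,0,0],
    [0,0,0],
  ],
)

```text
time: 15.7
tcp_pos: [0.626, 0.2432, 0.1138]
ee_rot: [-179.9, 0.0, 94.1]
ft_force: [0.4, -0.5, -7.5]
grip_width: 0.0148
finger_force: 69.0
```

```bash
python3 - <<'E'
from h import *
s=env.sense();print(s['time'],s['tcp_pos'],s['ee_rot'],s['grip_width'])
print(rel((.6254,.245,.103),Ro.from_euler('xyz',(180,0,94),degrees=True)))
cs,ct=cam('scene'),cam('top')
a=cs['color'][120:240,190:310,::-1];b=ct['color'][115:215,165:265,::-1]
cv2.imwrite('pics/g4.png',np.hstack([cv2.resize(x,(400,400),interpolation=cv2.INTER_CUBIC) for x in(a,b)]))
E
```

```text
15.7 [0.62604573 0.24315821 0.11383349] [-1.79948843e+02  1.52790411e-02  9.40740331e+01] 0.01478903571900267
(array([ 0.024, -0.006,  0.135]), array([-0.001,  0.   ,  0.001]))
```

View pics/g4.png

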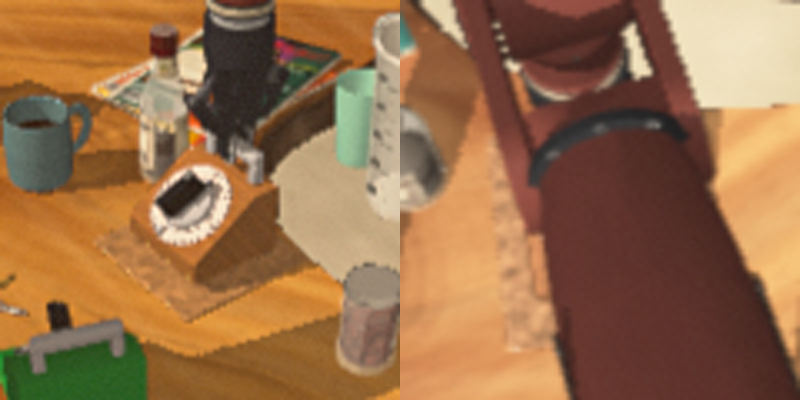

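The timer hovers just above the mat with its dial facing the robot (scene crop (195,205)), and it looks centred and square. I'll lower it and let go.

>>> play_rows(
  dp=[
    [0.02,0,0.03],
    [0.02,0,0.06],
    [0.02,0,0.09],
    [0.02,0,0.12],
    [0.02,0,0.135],
    [0.02,0,0.14],
    [0.02,0,0.14],
  ],
  rotation=[
    [0,0,0],
    [0,0,0],
    [0,0,0],
    [0,0,0],
    [0,0,0],
    [0,0,0],
    [0,0,0],
  ],
)

```text
time: 16.38
tcp_pos: [0.6259, 0.2447, 0.1029]
ee_rot: [-180.0, 0.0, 94.1]
ft_force: [0.3, 1.2, -7.0]
grip_width: 0.0145
finger_force: 68.9
```

>>> play_rows(
  dp=[
    [0,0,0.01],
    [0,0,0.02],
    [0,0,0.025],
    [0,0,0.025],
  ],
  rotation=[
    [0,0,0],
    [0,0,0],
    [0,0,0],
    [0,0,0],
  ],
)

```text
time: 16.72
tcp_pos: [0.6265, 0.2448, 0.102]
ee_rot: [180.0, 0.0, 94.1]
ft_force: [-0.7, -0.9, -4.9]
grip_width: 0.0149
finger_force: 69.4
```

Touching down: part of the weight is already carried.

>>> play_rows(
  dp=[
    [0,0,0.01],
    [0,0,0.02],
    [0,0,0.02],
  ],
  rotation=[
    [0,0,0],
    [0,0,0],
    [0,0,0],
  ],
)

```text
time: 16.97
tcp_pos: [0.627, 0.2449, 0.102]
ee_rot: [179.9, 0.0, 94.1]
ft_force: [-4.7, -1.6, 6.2]
grip_width: 0.0147
finger_force: 70.7
```

>>> play_rows(
  dp=[
    [0,0,0],
    [0,0,0],
    [0,0,0],
    [0,0,0],
    [0,0,0],
    [0,0,0],
  ],
  rotation=[
    [0,0,0],
    [0,0,0],
    [0,0,0],
    [0,0,0],
    [0,0,0],
    [0,0,0],
  ],
  gripper=36,
)

```text
time: 17.47
tcp_pos: [0.6263, 0.2449, 0.0996]
ee_rot: [180.0, -0.0, 94.1]
ft_force: [0.4, 0.2, 0.1]
grip_width: 0.036
finger_force: 0.0
```

>>> play_rows(
  dp=[
    [0,0,-0.1],
    [0,0,-0.3],
    [0,0,-0.6],
    [0,0,-1],
    [0,0,-1],
  ],
  rotation=[
    [0,0,0],
    [0,0,0],
    [0,0,0],
    [0,0,0],
    [0,0,0],
  ],
)

```text
time: 17.88
tcp_pos: [0.6308, 0.2462, 0.1885]
ee_rot: [179.2, -0.2, 94.1]
ft_force: [2.1, 1.3, 2.0]
grip_width: 0.0363
finger_force: 0.0
```

>>> play_rows(
  dp=[
    [0.4,0,-0.4],
    [0.8,0,-0.8],
    [1,0,-1],
    [1,0,-1],
  ],
  rotation=[
    [0,0,0],
    [0,0,0],
    [0,0,0],
    [0,0,0],
  ],
)

```text
time: 18.22
tcp_pos: [0.6229, 0.3302, 0.2681]
ee_rot: [179.3, -0.4, 94.3]
ft_force: [-0.4, -0.4, 1.4]
grip_width: 0.036
finger_force: 0.0
```

>>> play_rows(
  dp=[
    [0.4,-0.4,0],
    [0.8,-0.8,0],
    [1,-1,0],
    [1,-1,0],
    [1,-1,0],
  ],
  rotation=[
    [0,0,0],
    [0,0,0],
    [0,0,0],
    [0,0,0],
    [0,0,0],
  ],
)

```text
time: 18.63
tcp_pos: [0.5338, 0.3994, 0.2594]
ee_rot: [180.0, 0.0, 94.2]
ft_force: [0.2, -0.9, 0.9]
grip_width: 0.0361
finger_force: 0.0
```

>>> play_rows(
  dp=[
    [0.4,-0.4,0],
    [0.8,-0.8,0],
    [1,-1,0],
    [1,-1,0],
    [1,-1,0],
  ],
  rotation=[
    [0,0,0],
    [0,0,0],
    [0,0,0],
    [0,0,0],
    [0,0,0],
  ],
)

```text
time: 19.05
tcp_pos: [0.4497, 0.4727, 0.2595]
ee_rot: [180.0, 0.1, 94.1]
ft_force: [0.2, -0.3, 0.1]
grip_width: 0.0356
finger_force: 0.0
```

```bash
python3 - <<'E'
from h import *
s=env.sense();print(s['time'],s['qpos'],s['tcp_pos'],s['ee_rot'],s['grip_width'])
cs,ct=cam('scene'),cam('top')
a=cs['color'][155:225,220:290,::-1];b=ct['color'][135:205,180:250,::-1]
cv2.imwrite('pics/d1.png',np.hstack([cv2.resize(x,(400,400),interpolation=cv2.INTER_CUBIC) for x in(a,b)]))
# predicted features, timer at mat centre, yaw 4
T=lambda p:np.array([.5836,.2409,.004])+Ro.from_euler('z',4,degrees=True).apply(np.array(p,float))
P=T(np.array([(42,44,123),(42,-44,123),(-60,62,28),(-60,-62,28),(24,-62,87),(-18,0,57),(60,-62,87)])/1000)
print('top crop',((proj(ct,P)-[180,135]+.5)*400/70-.5).round(0).tolist());print('scene crop',((proj(cs,P)-[220,155]+.5)*400/70-.5).round(0).tolist())
E
```

```text
19.05 [ 4.03006486e+01  1.45462681e+01  8.68477164e+01 -7.35087623e-02
  7.86029498e+01  3.61710526e+01] [0.44974685 0.47270358 0.25946528] [1.79955003e+02 5.63671276e-02 9.41440978e+01] 0.03563108919862701
top crop [[105.0, 85.0], [272.0, 67.0], [108.0, 317.0], [332.0, 292.0], [312.0, 116.0], [209.0, 218.0], [306.0, 52.0]]
scene crop [[190.0, 22.0], [275.0, 82.0], [49.0, 180.0], [162.0, 274.0], [269.0, 152.0], [156.0, 167.0], [312.0, 132.0]]
```

View pics/d1.png

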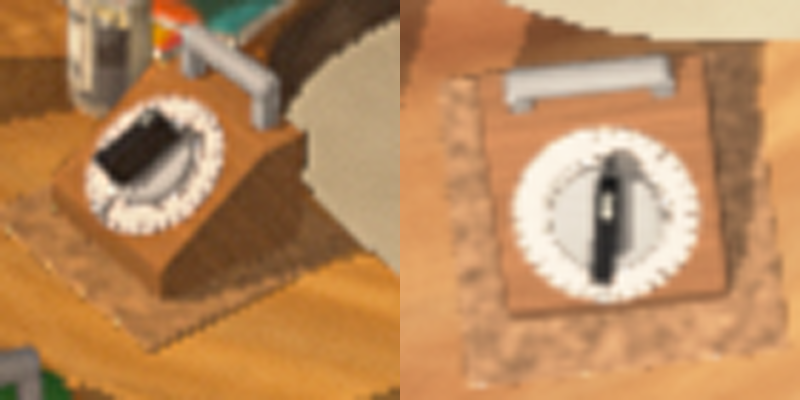

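The timer sits on the mat within about 2 mm of the intended pose: top-crop front corners are (112,316) and (327,290), against predicted (108,317) and (332,292). Next I'll rectify the dial face from both views to read the marker and pointer.

```bash
cat >> h.py <<'E'
TO=np.array([.5836,.2409,.004]); TR=Ro.from_euler('z',4,degrees=True)
n=np.array([-np.sin(np.radians(35)),0,np.cos(np.radians(35))]); up=np.array([np.cos(np.radians(35)),0,np.sin(np.radians(35))]); rt=np.array([0,-1.,0]) # right as one looks at the face
AX=np.array([-.018,0,.057])
def face(u,v,h): # right, up-slope, out  (m)
    u,v=np.broadcast_arrays(u,v); return TO+TR.apply((AX+u[...,None]*rt+v[...,None]*up+h*n).reshape(-1,3))
def rect(c,img,h,half=.06,N=400):
    g=np.linspace(-half,half,N); U,V=np.meshgrid(g,-g); p=proj(c,face(U,V,h)).reshape(N,N,2).astype(np.float32)
    return cv2.remap(img,p[...,0],p[...,1],cv2.INTER_CUBIC)
E
python3 - <<'E'
from h import *
out=[]
for nme in('top','scene'):
    c=cam(nme); im=np.mean([c['color']]+[cam(nme)['color'] for _ in range(3)],0).astype(np.float32)
    np.save(nme+'1.npy',im)
    out.append(rect(c,im,.005))
    print(nme)
    for r in(.036,.040,.044):
        a=np.radians(np.arange(0,360,10)); p=proj(c,face(r*np.sin(a),r*np.cos(a),.005)).astype(np.float32)
        v=cv2.remap(im,p[None,:,0],p[None,:,1],cv2.INTER_LINEAR)[0]; print(r,[f"{int(x.mean())}/{int(x[0]-x[2])}" for x in v])
cv2.imwrite('pics/r1.png',np.clip(np.hstack(out),0,255).astype(np.uint8)[...,::-1])
E
```

```text
top
0.036 ['169/31', '111/20', '141/24', '147/27', '215/31', '230/25', '227/28', '232/26', '222/31', '223/29', '235/25', '239/22', '239/22', '241/21', '238/24', '240/22', '241/21', '240/21', '214/32', '111/18', '136/26', '231/28', '239/22', '240/21', '238/23', '241/20', '239/21', '227/27', '236/22', '223/27', '216/31', '215/30', '221/29', '222/28', '211/28', '229/22']
0.04 ['233/26', '176/35', '164/33', '206/38', '236/24', '239/22', '241/21', '240/22', '238/23', '231/26', '238/23', '239/22', '240/22', '237/24', '215/33', '234/25', '235/26', '237/25', '232/27', '204/32', '225/28', '236/25', '237/24', '241/20', '239/22', '241/21', '242/20', '241/21', '241/21', '240/21', '238/23', '236/24', '236/24', '236/24', '236/23', '238/22']
0.044 ['237/23', '235/25', '229/27', '238/24', '229/29', '238/24', '239/23', '232/27', '229/29', '203/40', '229/32', '235/28', '226/35', '209/43', '192/51', '211/45', '220/41', '220/39', '202/48', '210/32', '219/39', '224/35', '223/35', '226/33', '231/29', '238/24', '239/23', '240/21', '240/21', '242/20', '242/21', '242/20', '241/21', '241/21', '242/20', '240/2
[... 400 characters left out ...]
7/52', '209/50', '219/51', '213/50', '220/48', '218/50', '219/50', '214/50', '210/50', '218/48', '210/50', '218/49', '211/49', '216/49', '220/47', '221/48', '189/51', '152/33', '204/49', '221/47', '225/49', '183/49', '55/16', '53/16', '110/29', '180/49', '180/48', '160/44', '140/34', '110/24', '150/41', '216/53', '220/48', '216/49']
0.044 ['203/50', '206/49', '202/50', '219/48', '218/47', '197/52', '218/48', '205/51', '207/49', '213/49', '213/50', '205/50', '198/50', '203/49', '197/51', '212/49', '215/50', '205/53', '171/45', '156/30', '197/44', '200/51', '214/49', '204/55', '105/32', '79/29', '164/45', '206/57', '209/56', '213/53', '187/51', '164/45', '198/54', '217/50', '221/45', '218/47']
```

View pics/r1.png

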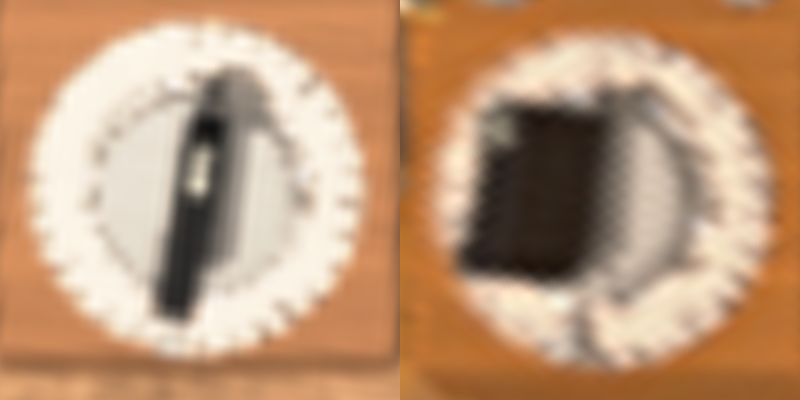

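In the left panel (top view), the grip runs from (210,115) to (175,310), and its light pointer line is at (200,165), so the pointer is nearly straight up the slope. In the right panel (scene view), the grey nub shows at about (583,335), i.e. around 187° clockwise. The grip hides that spot in the top view, so I'll turn the dial partway, re-measure the marker unobstructed, and then finish.

```bash
cat >> h.py <<'E'
def dialpose(theta_deg,h,flip=-1,u=0.,v=0.):
    """tool pose: axis h m out, tool x = flip*pointer direction"""
    t=np.radians(theta_deg); p=TR.apply(np.sin(t)*rt+np.cos(t)*up); z=-TR.apply(n); x=flip*p; y=np.cross(z,x)
    return face(np.array(u),np.array(v),h)[0], Ro.from_matrix(np.c_[x,y,z])
def dialangle(R,flip=-1):
    x=TR.inv().apply(flip*R.apply([1,0,0])); return np.degrees(np.arctan2(x@rt,x@up)), np.degrees(np.arccos(-TR.inv().apply(R.apply([0,0,1]))@n))
E
python3 - <<'E'
from h import *
N=400;sc=120/N
for nme in('top','scene'):
    c=cam(nme); im=np.load(nme+'1.npy')
    r=rect(c,im,.04).mean(2); d=(r<75).astype(np.uint8); k,l,st,ce=cv2.connectedComponentsWithStats(d); i=1+np.argmax(st[1:,4])
    p=np.argwhere(l==i)[:,::-1].astype(np.float32); m=cv2.minAreaRect(p); print(nme,'dark',((np.array(m[0])-199.5)*sc).round(1),np.round(np.array(m[1])*sc,1),round(m[2],1))
    hull=cv2.convexHull(p.astype(np.int32)); ins=cv2.fillConvexPoly(np.zeros((N,N),np.uint8),hull,1)
    w=np.clip(r-90,0,None)*cv2.erode(ins,np.ones((5,5))); q=np.argwhere(w>0)
    if len(q):
        ww=w[w>0];cm=(q*ww[:,None]).sum(0)/ww.sum(); print(' light',((cm[::-1]-199.5)*sc).round(1)*[1,-1],len(q)*sc*sc)
for th,h in((8,.09),):
    p,R=dialpose(th,h); print(p,R.as_euler('xyz',degrees=True),rel(p,R))
E
```

```text
top dark [-1.2  1.9] [11.4 37.6] 10.5
 light [ 1.8 14.1] 5.669999999999999
scene dark [11.9  0.7] [38.3 51. ] 9.2
 light [ 1.8 14.5] 20.79
[0.51414772 0.23604342 0.13472368] [174.43409766  34.61048933 174.2646232 ] (array([-3.007,  0.594,  1.562]), array([-0.319, -0.278, -0.88 ]))
```

>>> play_rows(
  dp=[
    [0,0,0],
    [0,0,0],
    [0,0,0],
    [0,0,0],
    [0,0,0],
    [0,0,0],
    [0,0,0],
    [0,0,0],
    [0,0,0],
    [0,0,0],
    [0,0,0],
    [0,0,0],
    [0,0,0],
    [0,0,0],
    [0,0,0],
    [0,0,0],
  ],
  rotation=[
    [-0.023,-0.02,-0.063],
    [-0.046,-0.04,-0.126],
    [-0.068,-0.06,-0.189],
    [-0.091,-0.079,-0.251],
    [-0.114,-0.099,-0.314],
    [-0.137,-0.119,-0.377],
    [-0.16,-0.139,-0.44],
    [-0.182,-0.159,-0.503],
    [-0.205,-0.179,-0.566],
    [-0.228,-0.199,-0.629],
    [-0.25,-0.218,-0.691],
    [-0.273,-0.238,-0.754],
    [-0.296,-0.258,-0.817],
    [-0.319,-0.278,-0.88],
    [-0.319,-0.278,-0.88],
    [-0.319,-0.278,-0.88],
  ],
  gripper=40,
)

```text
time: 20.98
tcp_pos: [0.449, 0.4725, 0.2594]
ee_rot: [174.4, 34.5, 174.2]
ft_force: [-0.4, -1.2, -0.6]
grip_width: 0.0401
finger_force: 0.0
```

```bash
python3 - <<'E'
from h import *
s=env.sense();print(s['time'],s['qpos'],s['tcp_pos'],s['ee_rot'])
p,R=dialpose(8,.09); print(p,rel(p,R), dialangle(tool()[1]))
E
```

```text
20.9833 [ 51.66333717   3.07590947 105.87875823 -33.0980285   50.92782926
 -17.57124223] [0.44897119 0.47248339 0.25937904] [174.44282462  34.54121777 174.16001195]
[0.51414772 0.23604342 0.13472368] (array([-0.032, -3.029,  1.628]), array([-0.001, -0.001, -0.001])) (np.float64(8.09247835097589), np.float64(0.09115268890596716))
```

>>> play_rows(
  dp=[
    [-0.01,-0.25,0],
    [-0.01,-0.6,0],
    [-0.01,-1,0],
  ],
  rotation=[
    [0,0,0],
    [0,0,0],
    [0,0,0],
  ],
)

```text
time: 21.23
tcp_pos: [0.4474, 0.3939, 0.2551]
ee_rot: [174.3, 34.6, 174.1]
ft_force: [0.7, -0.9, -0.1]
grip_width: 0.0399
finger_force: 0.0
```

>>> play_rows(
  dp=[
    [-0.01,-0.35,0],
    [-0.01,-0.7,0],
    [-0.01,-1,0],
  ],
  rotation=[
    [0,0,0],
    [0,0,0],
    [0,0,0],
  ],
)

```text
time: 21.48
tcp_pos: [0.4441, 0.3122, 0.2485]
ee_rot: [174.4, 34.6, 174.1]
ft_force: [0.1, -0.4, 0.5]
grip_width: 0.04
finger_force: 0.0
```

>>> play_rows(
  dp=[
    [-0.01,-0.35,0.1],
    [-0.01,-0.7,0.4],
    [-0.01,-1,0.8],
    [-0.01,-1.0,0.8],
    [-0.01,-1,0.8],
  ],
  rotation=[
    [0,0,0],
    [0,0,0],
    [0,0,0],
    [0,0,0],
    [0,0,0],
  ],
)

```text
time: 21.9
tcp_pos: [0.4776, 0.2343, 0.1882]
ee_rot: [174.5, 34.4, 174.0]
ft_force: [0.4, 0.4, 0.3]
grip_width: 0.0401
finger_force: 0.0
```

```bash
python3 - <<'E'
from h import *
s=env.sense();print(s['time'],s['qpos'],s['tcp_pos'],s['ee_rot'])
for h in(.05,.012):
  p,R=dialpose(8,h); print(p,rel(p,R), dialangle(tool()[1]))
E
```

```text
21.9 [ 25.57659629 -13.27199717 129.13922508 -22.77509962  33.40892124
 -44.44894113] [0.47763785 0.23425542 0.18819756] [174.50470432  34.43163901 173.99794963]
[0.53703489 0.23764385 0.1019576 ] (array([ 0.004, -0.006,  1.31 ]), array([-0.002, -0.002, -0.003])) (np.float64(8.236235053175044), np.float64(0.27159660171127015))
[0.5587777  0.23916426 0.07082982] (array([ 0.003, -0.004,  1.785]), array([-0.002, -0.002, -0.003])) (np.float64(8.236235053175044), np.float64(0.27159660171127015))
```

>>> play_rows(
  dp=[
    [0,0,0.25],
    [0,0,0.5],
    [0,0,0.75],
    [0,0,1],
  ],
  rotation=[
    [0,0,0],
    [0,0,0],
    [0,0,0],
    [0,0,0],
  ],
)

```text
time: 22.23
tcp_pos: [0.5255, 0.2416, 0.1261]
ee_rot: [174.2, 34.8, 174.2]
ft_force: [0.1, -0.8, -0.4]
grip_width: 0.0399
finger_force: 0.0
```

>>> play_rows(
  dp=[
    [0,0,0.15],
    [0,0,0.3],
    [0,0,0.45],
    [0,0,0.6],
    [0,0,0.7],
    [0,0,0.77],
    [0,0,0.77],
  ],
  rotation=[
    [0,0,0],
    [0,0,0],
    [0,0,0],
    [0,0,0],
    [0,0,0],
    [0,0,0],
    [0,0,0],
  ],
)

```text
time: 22.82
tcp_pos: [0.5592, 0.2427, 0.0737]
ee_rot: [174.4, 34.6, 174.3]
ft_force: [-0.4, -0.2, 1.0]
grip_width: 0.0402
finger_force: 0.0
```

```bash
python3 - <<'E'
from h import *
s=env.sense();print(s['time'],s['qpos'],s['tcp_pos'],s['ee_rot'],s['ft_force'])
p,R=dialpose(8,.012); print(p,rel(p,R), dialangle(tool()[1]))
E
```

```text
22.8167 [ 21.9386436    9.0361146  123.17703369 -36.37813235  17.32196275
 -32.06207787] [0.55924881 0.24274895 0.07369537] [174.44075276  34.63040424 174.2965922 ] [-0.39585661 -0.16628377  1.01689953]
[0.5587777  0.23916426 0.07082982] (array([ 0.022, -0.048,  0.024]), array([0., 0., 0.])) (np.float64(7.971886844452375), np.float64(0.02075364212471559))
```

>>> play_rows(
  dp=[
    [0.01,-0.025,0.005],
    [0.022,-0.048,0.012],
    [0.022,-0.048,0.012],
    [0.022,-0.048,0.012],
  ],
  rotation=[
    [0,0,0],
    [0,0,0],
    [0,0,0],
    [0,0,0],
  ],
)

```text
time: 23.15
tcp_pos: [0.5573, 0.2381, 0.0719]
ee_rot: [174.4, 34.6, 174.3]
ft_force: [0.4, 0.4, -0.9]
grip_width: 0.0402
finger_force: 0.0
```

>>> play_rows(
  dp=[
    [0,0,0],
    [0,0,0],
    [0,0,0],
    [0,0,0],
    [0,0,0],
    [0,0,0],
  ],
  rotation=[
    [0,0,0],
    [0,0,0],
    [0,0,0],
    [0,0,0],
    [0,0,0],
    [0,0,0],
  ],
  gripper=0,
  squeeze=30,
)

```text
time: 23.65
tcp_pos: [0.5578, 0.2388, 0.0722]
ee_rot: [174.4, 34.7, 174.3]
ft_force: [-4.2, 0.5, 5.3]
grip_width: 0.0133
finger_force: 33.7
```

```bash
python3 - <<'E'
from h import *
s=env.sense();print(s['time'],s['qpos'],s['tcp_pos'],s['ee_rot'],s['ft_force'],s['moment'])
p,R=dialpose(8,.012); print(p,rel(p,R), dialangle(tool()[1]))
E
```

```text
23.65 [ 21.51600577   8.8412859  123.66384741 -36.49806161  16.82929228
 -32.22727913] [0.55779583 0.23878051 0.07224911] [174.37884066  34.68909597 174.27101861] [-4.1870938   0.45803974  5.27696195] [0.45317623 0.36852667 0.27623582]
[0.5587777  0.23916426 0.07082982] (array([0.   , 0.004, 0.022]), array([0.001, 0.001, 0.   ])) (np.float64(7.987142022279686), np.float64(0.09751272033203136))
```

>>> play_rows(
  dp=[
    [0,0,-0.02],
    [0,0,-0.02],
    [0,0,-0.02],
    [0,0,-0.02],
    [0,0,-0.02],
    [0,0,-0.02],
    [0,0,-0.02],
    [0,0,-0.02],
    [0,0,-0.02],
    [0,0,-0.02],
    [0,0,-0.02],
    [0,0,-0.02],
    [0,0,-0.02],
    [0,0,-0.02],
    [0,0,-0.02],
    [0,0,-0.02],
    [0,0,-0.02],
    [0,0,-0.02],
    [0,0,-0.02],
    [0,0,-0.02],
  ],
  rotation=[
    [0,0,0],
    [0,0,0.05],
    [0,0,0.1],
    [0,0,0.15],
    [0,0,0.2],
    [0,0,0.25],
    [0,0,0.3],
    [0,0,0.35],
    [0,0,0.4],
    [0,0,0.45],
    [0,0,0.5],
    [0,0,0.55],
    [0,0,0.6],
    [0,0,0.65],
    [0,0,0.7],
    [0,0,0.75],
    [0,0,0.8],
    [0,0,0.85],
    [0,0,0.9],
    [0,0,0.95],
  ],
)

```text
time: 25.32
tcp_pos: [0.5569, 0.2389, 0.0731]
ee_rot: [145.0, -2.2, 91.0]
ft_force: [0.8, 3.7, -0.5]
grip_width: 0.0134
finger_force: 32.3
```

```bash
python3 - <<'E'
from h import *
s=env.sense();print(s['time'],s['qpos'],s['tcp_pos'],s['ft_force'],s['moment'])
R=tool()[1];print(dialangle(R), R.inv().apply(s['ft_force']))
E
```

```text
25.3167 [ 21.55700918   8.65011769 123.75026355 -36.24967957  16.91961764
  53.22068886] [0.55688794 0.23892733 0.07311496] [ 0.84229795  3.72510884 -0.51729526] [0.49581273 0.33672142 0.44319541]
(np.float64(93.65716269342046), np.float64(0.10347691240906758)) [3.68692602 0.36868935 1.06025503]
```

>>> play_rows(
  dp=[
    [0,0,0],
    [0,0,0],
    [0,0,0],
    [0,0,0],
  ],
  rotation=[
    [0,0,0],
    [0,0,0],
    [0,0,0],
    [0,0,0],
  ],
  gripper=40,
)

```text
time: 25.65
tcp_pos: [0.5562, 0.2376, 0.0724]
ee_rot: [145.1, -1.9, 91.2]
ft_force: [-0.4, 0.4, -0.6]
grip_width: 0.0401
finger_force: 0.0
```

>>> play_rows(
  dp=[
    [0,0,-0.15],
    [0,0,-0.5],
    [0,0,-1],
    [0,0,-1],
  ],
  rotation=[
    [0,0,0],
    [0,0,0],
    [0,0,0],
    [0,0,0],
  ],
)

```text
time: 25.98
tcp_pos: [0.5119, 0.2364, 0.1457]
ee_rot: [144.5, -2.2, 91.3]
ft_force: [1.7, 1.0, 1.5]
grip_width: 0.04
finger_force: 0.0
```

>>> play_rows(
  dp=[
    [0.2,0,-0.4],
    [0.6,0,-0.8],
    [1,0,-0.8],
    [1,0,-0.8],
  ],
  rotation=[
    [0,0,0],
    [0,0,0],
    [0,0,0],
    [0,0,0],
  ],
)

```text
time: 26.32
tcp_pos: [0.4738, 0.3183, 0.1985]
ee_rot: [144.6, -2.3, 91.5]
ft_force: [-0.3, 0.7, 0.1]
grip_width: 0.0399
finger_force: 0.0
```

>>> play_rows(
  dp=[
    [0.4,0,0],
    [0.8,0,0],
    [1,0,0],
    [1,0,0],
  ],
  rotation=[
    [0,0,0],
    [0,0,0],
    [0,0,0],
    [0,0,0],
  ],
)

```text
time: 26.65
tcp_pos: [0.4711, 0.395, 0.1963]
ee_rot: [145.0, -2.0, 91.4]
ft_force: [0.6, -0.3, -0.5]
grip_width: 0.0402
finger_force: 0.0
```

>>> play_rows(
  dp=[
    [0.4,0,0],
    [0.8,0,0],
    [1,0,0],
    [1,0,0],
  ],
  rotation=[
    [0,0,0],
    [0,0,0],
    [0,0,0],
    [0,0,0],
  ],
)

```text
time: 26.98
tcp_pos: [0.4696, 0.474, 0.1988]
ee_rot: [145.0, -2.0, 91.3]
ft_force: [0.2, -0.9, -0.1]
grip_width: 0.04
finger_force: 0.0
```

```bash
python3 - <<'E'
from h import *
s=env.sense();print(s['time'],s['qpos'],s['tcp_pos'])
out=[]
for nme in('top','scene'):
    c=cam(nme); im=np.mean([c['color']]+[cam(nme)['color'] for _ in range(3)],0).astype(np.float32)
    np.save(nme+'2.npy',im)
    out.append(rect(c,im,.006))
    print(nme,'mean / R-B')
    for r in(.034,.038,.042,.046):
        a=np.radians(np.arange(150,240,5)); p=proj(c,face(r*np.sin(a),r*np.cos(a),.006)).astype(np.float32)
        v=cv2.remap(im,p[None,:,0],p[None,:,1],cv2.INTER_LINEAR)[0]; print(r,[f"{int(x.mean())}/{int(x[0]-x[2])}" for x in v])
cv2.imwrite('pics/r2.png',np.clip(np.hstack(out),0,255).astype(np.uint8)[...,::-1])
E
```

```text
26.9833 [ 50.03351459   8.42984979 107.10101473 -35.99754544  44.51334336
  71.07596468] [0.46960734 0.47396299 0.1987859 ]
top mean / R-B
0.034 ['235/22', '239/21', '238/21', '226/28', '226/28', '224/27', '211/27', '205/27', '218/28', '230/26', '234/25', '238/23', '238/22', '239/22', '238/22', '237/22', '236/23', '237/24']
0.038 ['240/22', '240/21', '240/22', '239/23', '239/23', '229/28', '210/33', '211/27', '227/24', '237/23', '239/23', '240/21', '241/21', '240/22', '240/22', '238/23', '239/23', '238/23']
0.042 ['234/26', '237/24', '237/24', '236/26', '239/23', '232/27', '200/36', '213/25', '233/21', '237/24', '230/30', '236/26', '234/26', '228/31', '238/24', '230/29', '233/28', '230/29']
0.046 ['201/44', '219/41', '221/40', '206/47', '217/44', '203/44', '181/43', '190/37', '209/37', '216/44', '207/56', '206/57', '220/46', '206/56', '212/55', '198/62', '197/62', '200/60']
scene mean / R-B
0.034 ['182/45', '168/42', '174/43', '183/43', '190/40', '186/36', '187/27', '179/30', '187/40', '207/42', '219/38', '213/42', '207/46', '197/50', '202/50', '210/49', '212/46', '211/45']
0.038 ['204/47', '202/49', '203/52', '214/47', '211/46', '188/48', '160/40', '160/41', '189/45', '212/47', '222/45', '224/44', '223/45', '220/46', '219/48', '223/46', '212/48', '213/47']
0.042 ['224/45', '222/46', '222/46', '224/46', '226/48', '180/47', '145/38', '159/33', '192/41', '215/46', '224/45', '220/46', '215/47', '218/46', '209/49', '214/48', '198/49', '194/53']
0.046 ['222/46', '214/48', '224/44', '227/44', '206/51', '165/47', '126/31', '163/32', '199/43', '205/48', '220/46', '206/54', '187/68', '197/66', '184/68', '174/75', '170/81', '166/81']
```

View pics/r2.png

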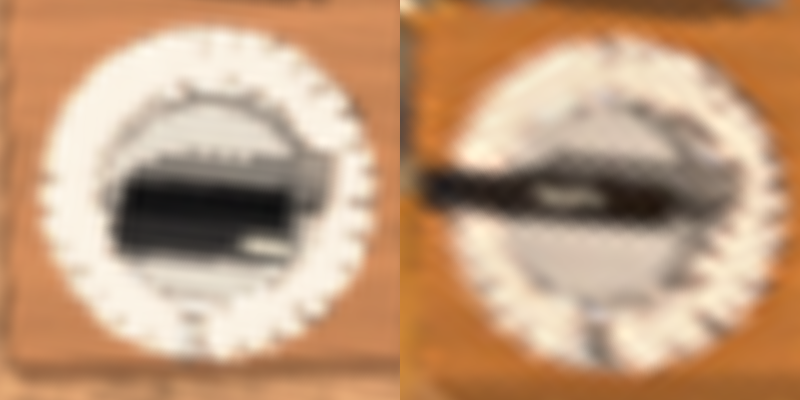

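The nub now shows clearly in both panels, at (193,335) in the top view and (598,340) in the scene view. The pointer's light end is to the right. The disc centre looks about 3 mm off the earlier pose, so the timer slid slightly, and I'll re-measure numerically.

```bash
python3 - <<'E'
from h import *
N=400;sc=120/N
for nme in('top','scene'):
    c=cam(nme)
    for k in('1','2'):
        im=np.load(f'{nme}{k}.npy'); r=rect(c,im,.0005)
        lab=(r[...,2]/(r[...,0]+1)>.62)&(r[...,2]>110); m=cv2.morphologyEx(lab.astype(np.uint8),cv2.MORPH_OPEN,np.ones((9,9)))
        q,l,st,ce=cv2.connectedComponentsWithStats(m); i=1+np.argmax(st[1:,4]); h=cv2.convexHull(np.argwhere(l==i)[:,::-1].astype(np.float32))
        e=cv2.fitEllipse(h); print(nme,k,'disc c',((np.array(e[0])-199.5)*sc*[1,-1]).round(2),np.round(np.array(e[1])*sc,1))
        if nme=='top':
            # front edge on plane z=28mm+4 & handle: sub-pixel by column gradients in rectified world-top planes
            g=np.linspace(-.075,.075,500)
            def plane(z,xc):
                U,V=np.meshgrid(g,g); P=TO+TR.apply(np.c_[(xc-V).ravel()/1,-U.ravel(),np.full(U.size,z)]); p=proj(c,P).reshape(500,500,2).astype(np.float32); return cv2.remap(im,p[...,0],p[...,1],cv2.INTER_CUBIC)
            a=plane(.123,.042); gray=(a.min(2)>120)&(a.max(2)-a.min(2)<50); w=gray.astype(np.uint8); q,l,st,ce=cv2.connectedComponentsWithStats(w); i=1+np.argmax([s[4]*(s[2]>150) for s in st[1:]]); P=np.argwhere(l==i)[:,::-1].astype(np.float32); mr=cv2.minAreaRect(P); print(' handle c (right,back mm)',((np.array(mr[0])-249.5)*.3006*[1,-1]).round(2),np.round(np.array(mr[1])*.3,1),mr[2])
            b=cv2.GaussianBlur(plane(.028,-.06),(0,0),3).mean(2); gy=np.gradient(b,axis=0); xs=np.arange(90,410,4); ys=np.array([180+np.argmin(gy[180:330,x]) for x in xs]); ys2=np.array([180+np.argmax(np.abs(gy[180:330,x])) for x in xs]); 
            f=np.polyfit(xs,ys2,1); res=ys2-np.polyval(f,xs); o=np.abs(res)<8; f=np.polyfit(xs[o],ys2[o],1); print(' front edge tilt deg (down right)',np.degrees(np.arctan(f[0])).round(2),'offset mm',((np.polyval(f,249.5)-249.5)*.3).round(2),o.sum())
E
```

```text
top 1 disc c [-1.45  1.81] [102.  102.3]
 handle c (right,back mm) [  2.25 -52.3 ] [45.3 93. ] 90.0
 front edge tilt deg (down right) -1.18 offset mm -7.87 9
top 2 disc c [2.07 0.1 ] [102.1 102.2]
 handle c (right,back mm) [  5.71 -53.21] [43.5 91.5] 90.0
 front edge tilt deg (down right) -3.66 offset mm -5.64 13
scene 1 disc c [-2.73  0.2 ] [ 99.8 100.2]
scene 2 disc c [ 0.26 -0.9 ] [ 99.7 101.1]
```

```bash
python3 - <<'E'
from h import *
ctr={'top':(.00207,.0001),'scene':(.00026,-.0009)}
for nme in('top','scene'):
    c=cam(nme); im=np.load(nme+'2.npy')
    a=np.radians(np.arange(170,212,2)); rr=np.arange(.038,.0481,.001)
    for h in(.0,.007):
        A,Rr=np.meshgrid(a,rr); p=proj(c,face(ctr[nme][0]+Rr*np.sin(A),ctr[nme][1]+Rr*np.cos(A),h)).reshape(*A.shape,2).astype(np.float32)
        v=cv2.remap(im,p[...,0],p[...,1],cv2.INTER_LINEAR).mean(0); print(nme,h,' '.join(f"{int(np.degrees(t))}:{int(x.mean())}/{x[2]/x[0]:.2f}" for t,x in zip(a+1e-6,v)))
c=cam('top')
def bar(im,x0,y0,x1,y1):
    q=im[y0:y1,x0:x1]; m=((q.max(2)-q.min(2)<45)&(q.min(2)>110)).astype(np.uint8); k,l,st,ce=cv2.connectedComponentsWithStats(m); i=1+np.argmax(st[1:,4]); P=np.argwhere(l==i)[:,::-1].astype(np.float32)+[x0,y0]
    mr=cv2.minAreaRect(P); vx,vy,_,_=cv2.fitLine(P,cv2.DIST_L2,0,.01,.01).ravel(); w=onz(c,[P.mean(0)-20*np.array([vx,vy]),P.mean(0)+20*np.array([vx,vy])],.122); d=w[0]-w[1]; print(mr,st[i],'yaw',np.degrees(np.arctan2(d[1],d[0]))-90,w.mean(0))
for k in'12': bar(np.load(f'top{k}.npy'),194,142,234,157)
print(proj(c,TO+TR.apply([.042,0,.119])))
# raw pixels round the marker
u=proj(c,face(np.array(.002-.006),np.array(-.042),.004))[0].round().astype(int);print(u);t=np.load('top2.npy')[u[1]-4:u[1]+5,u[0]-6:u[0]+7];print(t.mean(2).astype(int));print((t[...,0]-t[...,2]).astype(int))
E
```

```text
top 0.0 170:232/0.88 172:233/0.89 174:236/0.89 176:234/0.89 178:228/0.88 180:216/0.85 182:203/0.83 184:201/0.84 186:200/0.86 188:208/0.87 190:216/0.89 192:223/0.89 194:231/0.89 196:233/0.89 198:234/0.89 200:233/0.89 202:233/0.88 204:234/0.89 206:236/0.90 208:238/0.90 210:238/0.90
top 0.007 170:221/0.84 172:224/0.85 174:226/0.86 176:221/0.86 178:211/0.84 180:199/0.81 182:189/0.80 184:190/0.81 186:192/0.83 188:200/0.85 190:208/0.87 192:215/0.87 194:222/0.87 196:224/0.86 198:225/0.86 200:224/0.85 202:223/0.84 204:223/0.84 206:225/0.84 208:227/0.86 210:230/0.87
scene 0.0 170:222/0.81 172:221/0.80 174:217/0.79 176:211/0.78 178:201/0.77 180:187/0.76 182:170/0.75 184:154/0.75 186:142/0.75 188:139/0.77 190:146/0.79 192:159/0.80 194:173/0.80 196:185/0.80 198:194/0.79 200:202/0.79 202:209/0.80 204:215/0.80 206:220/0.81 208:221/0.81 210:221/0.81
scene 0.007 170:206/0.78 172:192/0.76 174:173/0.75 176:154/0.75 178:141/0.75 180:137/0.76 182:144/0.78 184:159/0.80 186:173/0.80 188:184/0.79 190:193/0.78 192:199/0.78 194:204/0.78 196:209/0.79 198:213/0.79 200:216/0.79 202:214/0.78 204:210/0.77 206:205/0.76 208:200/0.75 210:198/0.73Traceback (most recent call last):
  File "<stdin>", line 13, in <module>
  File "<stdin>", line 12, in bar
cv2.error: OpenCV(4.12.0) /io/opencv/modules/imgproc/src/convhull.cpp:143: error: (-215:Assertion failed) total >= 0 && (depth == CV_32F || depth == CV_32S) in function 'convexHull'
```

```bash
python3 - <<'E'
from h import *
ctr={'top':(2.07,.1),'scene':(.26,-.9)}; N=400;sc=.3
for nme in('top','scene'):
    c=cam(nme); im=np.load(nme+'2.npy'); r=rect(c,im,.04).mean(2); d=(r<75).astype(np.uint8); k,l,st,ce=cv2.connectedComponentsWithStats(d); i=1+np.argmax(st[1:,4])
    p=np.argwhere(l==i)[:,::-1].astype(np.int32); ins=cv2.fillConvexPoly(np.zeros((N,N),np.uint8),cv2.convexHull(p),1)
    w=np.clip(r-90,0,None)*cv2.erode(ins,np.ones((3,3))); q=np.argwhere(w>0); ww=w[w>0]; cm=((q*ww[:,None]).sum(0)/ww.sum())[::-1]; L=(cm-199.5)*sc*[1,-1]-ctr[nme]; print(nme,'light',L.round(2),np.degrees(np.arctan2(*L)),len(q))
c=cam('top')
for k in'12':
    im=np.load(f'top{k}.npy'); x0,y0=192,138; q=im[y0:157,x0:236]; m=((q.max(2)-q.min(2)<50)&(q.min(2)>115)).astype(np.uint8); n_,l,st,ce=cv2.connectedComponentsWithStats(m)
    for i in range(1,n_):
        if st[i,4]<30: continue
        P=(np.argwhere(l==i)[:,::-1]+[x0,y0]).astype(np.float32); vx,vy,_,_=cv2.fitLine(P,cv2.DIST_L2,0,.01,.01).ravel(); w=onz(c,[P.mean(0)-15*np.array([vx,vy]),P.mean(0)+15*np.array([vx,vy])],.124); d=w[0]-w[1]; print(k,st[i],'yaw',np.degrees(np.arctan2(d[1],d[0]))-90,w.mean(0))
print(TO+TR.apply([.042,0,.12]))
p,R=dialpose(93.66,.1,flip=1,u=.0012); p0,R0=tool(); print(p,rel(p,R),dialangle(R0))
E
```

```text
top light [15.09  0.4 ] 88.48839781049253 208
scene light [6.67 1.5 ] 77.35547094612126 1274
1 [  6   7  30  10 161] yaw 3.7915051508216635 [0.62466527 0.24467258 0.124     ]
2 [ 8  7 27  7 84] yaw 4.587036298234224 [0.62531455 0.24080141 0.124     ]
[0.62549769 0.24382977 0.124     ]
[0.50850963 0.23444624 0.1429152 ] (array([-3.004,  0.009,  0.738]), array([-0.   ,  0.   , -1.998])) (np.float64(93.47666320448668), np.float64(0.012805005445607504))
```

```bash
python3 - <<'E'
from h import *
ctr={'top':{'1':(-1.45,1.81),'2':(2.07,.1)},'scene':{'1':(-2.73,.2),'2':(.26,-.9)}}; N=400;sc=.3
for nme in('top','scene'):
  c=cam(nme)
  for k in'12':
    im=np.load(nme+k+'.npy'); r=rect(c,im,.04).mean(2); d=(r<85).astype(np.uint8); n_,l,st,ce=cv2.connectedComponentsWithStats(d); i=1+np.argmax(st[1:,4])
    p=np.argwhere(l==i)[:,::-1].astype(np.int32); hull=cv2.convexHull(p); ins=cv2.fillConvexPoly(np.zeros((N,N),np.uint8),hull,1)
    mr=cv2.minAreaRect(hull); print(nme,k,'hull box',((cv2.boxPoints(mr)-199.5)*sc*[1,-1]-ctr[nme][k]).round(1).tolist())
    b=((r>95)&(ins>0)).astype(np.uint8); n2,l2,s2,c2=cv2.connectedComponentsWithStats(b)
    for j in range(1,n2):
        if s2[j,4]>25:
            q=np.argwhere(l2==j)[:,::-1].astype(np.float32); x=cv2.minAreaRect(q); vx,vy=cv2.fitLine(q,cv2.DIST_L2,0,.01,.01).ravel()[:2]; ww=r[l2==j]-90; cm=(q*ww[:,None]).sum(0)/ww.sum(); L=(cm-199.5)*sc*[1,-1]-ctr[nme][k]; print('   comp',s2[j,4],'c',L.round(1),'ang',np.degrees(np.arctan2(*L)).round(1),'dir',np.degrees(np.arctan2(vx,-vy)).round(1),'size',np.round(np.array(x[1])*sc,1),'peak',int(ww.max()+90))
    if k=='2':
        print(' rows of rect (h=.04), u -30..36 step 6, v 12..-12 step 3'); 
        for v in range(12,-13,-3): print('  ',v,[int(r[int(199.5-(v+ctr[nme][k][1])/sc),int(199.5+(u+ctr[nme][k][0])/sc)]) for u in range(-30,37,6)])
E
```

```text
top 1 hull box [[-9.5, -21.5], [3.2, 44.7], [15.6, 42.3], [2.9, -23.9]]
   comp 26 c [ 4.9 39.1] ang 7.1 dir 29.4 size [0.6 4.2] peak 103
   comp 45 c [10.2 37.7] ang 15.1 dir 161.6 size [3.8 1.5] peak 103
   comp 1287 c [ 3.  18.6] ang 9.1 dir 9.5 size [ 9.  15.3] peak 213
   comp 34 c [-4.6  3.8] ang -50.5 dir 10.6 size [0.4 7.3] peak 111
   comp 49 c [-6.8 -7.4] ang -137.6 dir 10.2 size [0.6 9.8] peak 110
   comp 49 c [  3.8 -10.8] ang 160.9 dir 21.5 size [0.8 6.5] peak 120
top 2 hull box [[-25.0, -2.4], [-24.1, 19.6], [29.9, 17.4], [28.9, -4.7]]
   comp 316 c [15.9 -0.1] ang 90.4 dir 74.5 size [ 3.4 11.9] peak 187
   comp 28 c [-10.5  -3. ] ang -106.2 dir 92.7 size [8.1 0.3] peak 100
 rows of rect (h=.04), u -30..36 step 6, v 12..-12 step 3
   12 [193, 111, 16, 19, 18, 19, 17, 20, 22, 29, 97, 135]
   9 [215, 85, 24, 23, 23, 23, 22, 20, 18, 29, 97, 164]
   6 [239, 87, 38, 38, 37, 34, 32, 31, 27, 41, 151, 209]
   3 [239, 75, 42, 42, 44, 45, 44, 54, 71, 69, 171, 230]
   0 [241, 104, 47, 50, 49, 48, 43, 96, 163, 132, 181, 231]
   -3 [239, 137, 88, 99, 87, 74, 73, 97, 167, 180, 198, 2
[... 822 characters left out ...]
size [12.6  0.5] peak 106
   comp 49 c [51.5 -8.1] ang 98.9 dir 82.2 size [0.9 6.1] peak 111
 rows of rect (h=.04), u -30..36 step 6, v 12..-12 step 3
   12 [87, 105, 126, 200, 238, 217, 206, 180, 147, 164, 175, 186]
   9 [103, 104, 102, 179, 227, 210, 178, 137, 103, 114, 124, 134]
   6 [123, 90, 62, 98, 144, 145, 99, 75, 80, 89, 87, 100]
   3 [129, 80, 34, 41, 52, 54, 45, 61, 59, 65, 46, 64]
   0 [124, 82, 36, 35, 34, 34, 37, 97, 100, 97, 47, 34]
   -3 [121, 84, 52, 62, 49, 32, 39, 81, 110, 94, 59, 27]
   -6 [114, 103, 87, 131, 131, 87, 65, 68, 75, 56, 45, 30]
   -9 [116, 111, 129, 175, 212, 169, 141, 136, 119, 105, 92, 78]
   -12 [117, 110, 134, 187, 237, 214, 193, 190, 188, 185, 178, 166]
```

The scene view puts the pointer line at 94.5°, which agrees with the 93.6° set by the grip. The marker is at about 188°, and the timer is square to within 1° and about 1 mm off centre. Now I'll come back with the wrist turned half around and finish the turn.

>>> play_rows(
  dp=[
    [-0.25,0,0],
    [-0.6,0,0],
    [-1,0,0],
  ],
  rotation=[
    [0,0,0],
    [0,0,0],
    [0,0,0],
  ],
)

```text
time: 28.13
tcp_pos: [0.471, 0.3927, 0.1966]
ee_rot: [145.0, -2.0, 91.3]
ft_force: [0.0, -0.3, -0.8]
grip_width: 0.0399
finger_force: 0.0
```

>>> play_rows(
  dp=[
    [-0.35,0,0],
    [-0.7,0,0],
    [-1,0,0],
  ],
  rotation=[
    [0,0,0],
    [0,0,0],
    [0,0,0],
  ],
)

```text
time: 28.38
tcp_pos: [0.4721, 0.3108, 0.1933]
ee_rot: [145.1, -1.9, 91.1]
ft_force: [-0.2, -0.4, 1.0]
grip_width: 0.0398
finger_force: 0.0
```

>>> play_rows(
  dp=[
    [-0.35,0,0],
    [-0.7,0,0.1],
    [-1,0.01,0.3],
    [-1,0.01,0.3],
  ],
  rotation=[
    [0,0,0],
    [0,0,0],
    [0,0,0],
    [0,0,0],
  ],
)

```text
time: 28.72
tcp_pos: [0.4874, 0.2291, 0.1688]
ee_rot: [145.3, -1.8, 90.8]
ft_force: [-1.6, -0.5, 0.1]
grip_width: 0.0399
finger_force: 0.0
```

>>> play_rows(
  dp=[
    [0,0,0],
    [0,0,0],
    [0,0,0],
    [0,0,0],
    [0,0,0],
    [0,0,0],
    [0,0,0],
    [0,0,0],
    [0,0,0],
    [0,0,0],
    [0,0,0],
    [0,0,0],
    [0,0,0],
    [0,0,0],
  ],
  rotation=[
    [0,0,-0.07],
    [0,0,-0.14],
    [0,0,-0.21],
    [0,0,-0.28],
    [0,0,-0.35],
    [0,0,-0.42],
    [0,0,-0.5],
    [0,0,-0.57],
    [0,0,-0.64],
    [0,0,-0.71],
    [0,0,-0.78],
    [0,0,-0.86],
    [0,0,-0.93],
    [0,0,-1],
  ],
)

```text
time: 29.88
tcp_pos: [0.4885, 0.2342, 0.172]
ee_rot: [177.8, 35.0, -179.8]
ft_force: [-0.8, -0.7, 0.9]
grip_width: 0.0399
finger_force: 0.0
```

>>> play_rows(
  dp=[
    [0,0,0],
    [0,0,0],
    [0,0,0],
    [0,0,0],
    [0,0,0],
    [0,0,0],
    [0,0,0],
    [0,0,0],
    [0,0,0],
    [0,0,0],
    [0,0,0],
    [0,0,0],
    [0,0,0],
    [0,0,0],
    [0,0,0],
  ],
  rotation=[
    [0,0,-0.07],
    [0,0,-0.14],
    [0,0,-0.21],
    [0,0,-0.28],
    [0,0,-0.35],
    [0,0,-0.42],
    [0,0,-0.5],
    [0,0,-0.57],
    [0,0,-0.64],
    [0,0,-0.71],
    [0,0,-0.78],
    [0,0,-0.86],
    [0,0,-0.93],
    [0,0,-1],
    [0,0,-1],
  ],
)

```text
time: 31.13
tcp_pos: [0.4886, 0.2341, 0.172]
ee_rot: [-145.0, 1.9, -88.7]
ft_force: [0.2, -0.9, 0.4]
grip_width: 0.0397
finger_force: 0.0
```

```bash
python3 - <<'E'
from h import *
s=env.sense();print(s['time'],s['qpos'],s['tcp_pos'])
q=TR.inv().apply(np.array([.5569,.2389,.0731])-TO)-AX; print('axis by grip u,v,h mm',np.array([q@rt,q@up,q@n])*1e3)
for h in(.05,.015):
  p,R=dialpose(93.6,h,flip=1,u=.0008,v=-.0004); print(p,rel(p,R),dialangle(tool()[1],1))
E
```

```text
31.1333 [  24.73582027  -10.48374409  128.96753528  -23.63451436   30.40386147
 -138.74683096] [0.4885719  0.23413762 0.17203441]
axis by grip u,v,h mm [ 0.13263025 -0.24735269 14.94457074]
[0.53676383 0.23682294 0.10172817] (array([0.01 , 0.01 , 1.066]), array([-0.   ,  0.   ,  0.003])) (np.float64(93.35312659240256), np.float64(0.0372536173845654))
[0.5567901  0.23822332 0.07305785] (array([0.01 , 0.01 , 1.503]), array([-0.   ,  0.   ,  0.003])) (np.float64(93.35312659240256), np.float64(0.0372536173845654))
```

>>> play_rows(
  dp=[
    [0.01,0.01,0.2],
    [0.01,0.01,0.4],
    [0.01,0.01,0.6],
    [0.01,0.01,0.8],
    [0.01,0.01,0.8],
  ],
  rotation=[
    [0,0,0.003],
    [0,0,0.003],
    [0,0,0.003],
    [0,0,0.003],
    [0,0,0.003],
  ],
)

```text
time: 31.55
tcp_pos: [0.524, 0.2349, 0.1161]
ee_rot: [-145.3, 2.1, -89.2]
ft_force: [-0.6, -0.7, 0.6]
grip_width: 0.04
finger_force: 0.0
```

```bash
python3 - <<'E'
from h import *
s=env.sense();print(s['time'],s['qpos'],s['tcp_pos'])
p,R=dialpose(93.6,.015,flip=1,u=.0008,v=-.0004); print(p,rel(p,R),dialangle(tool()[1],1))
E
```

```text
31.55 [ 2.27836614e+01 -7.03601907e-02  1.26788025e+02 -2.88628969e+01
  2.25529339e+01 -1.33545851e+02] [0.52398105 0.23486378 0.11613251]
[0.5567901  0.23822332 0.07305785] (array([-0.016, -0.03 ,  0.677]), array([ 0.002, -0.001, -0.003])) (np.float64(93.8630447320154), np.float64(0.24254946620185708))
```

>>> play_rows(
  dp=[
    [-0.006,-0.01,0.15],
    [-0.01,-0.015,0.3],
    [-0.01,-0.02,0.45],
    [-0.01,-0.02,0.58],
    [-0.01,-0.02,0.67],
    [-0.01,-0.02,0.67],
    [-0.01,-0.02,0.67],
  ],
  rotation=[
    [0,0,0],
    [0,0,0],
    [0,0,0],
    [0,0,0],
    [0,0,0],
    [0,0,0],
    [0,0,0],
  ],
)

```text
time: 32.13
tcp_pos: [0.5563, 0.2382, 0.0759]
ee_rot: [-145.1, 2.2, -89.1]
ft_force: [0.4, -0.3, 0.2]
grip_width: 0.0401
finger_force: 0.0
```

```bash
python3 - <<'E'
from h import *
s=env.sense();print(s['time'],s['qpos'],s['tcp_pos'],s['ft_force'])
p,R=dialpose(93.6,.015,flip=1,u=.0008,v=-.0004); print(p,rel(p,R),dialangle(tool()[1],1))
E
```

```text
32.1333 [  21.54515481    8.24329724  123.7651731   -35.48889764   17.35599598
 -127.45650326] [0.55632075 0.23821058 0.07588455] [ 0.39804832 -0.34282387  0.17661419]
[0.5567901  0.23822332 0.07305785] (array([0.001, 0.015, 0.032]), array([ 0.   , -0.   , -0.002])) (np.float64(93.78439383489149), np.float64(0.021192524537973625))
```

>>> play_rows(
  dp=[
    [0,0.015,0.01],
    [0,0.015,0.01],
    [0,0.015,0.01],
  ],
  rotation=[
    [0,0,0],
    [0,0,0],
    [0,0,0],
  ],
)

```text
time: 32.38
tcp_pos: [0.5558, 0.2382, 0.0749]
ee_rot: [-145.0, 2.2, -89.1]
ft_force: [0.3, -0.2, -0.7]
grip_width: 0.0399
finger_force: 0.0
```

>>> play_rows(
  dp=[
    [0,0,0],
    [0,0,0],
    [0,0,0],
    [0,0,0],
    [0,0,0],
    [0,0,0],
  ],
  rotation=[
    [0,0,0],
    [0,0,0],
    [0,0,0],
    [0,0,0],
    [0,0,0],
    [0,0,0],
  ],
  gripper=0,
  squeeze=30,
)

```text
time: 32.88
tcp_pos: [0.5559, 0.2381, 0.0747]
ee_rot: [-145.0, 2.1, -89.1]
ft_force: [-4.3, -0.7, 6.1]
grip_width: 0.0134
finger_force: 33.5
```

>>> play_rows(
  dp=[
    [0,0,0],
    [0,0,0],
    [0,0,0],
    [0,0,0],
    [0,0,0],
    [0,0,0],
    [0,0,0],
    [0,0,0],
    [0,0,0],
    [0,0,0],
    [0,0,0],
    [0,0,0],
    [0,0,0],
    [0,0,0],
    [0,0,0],
    [0,0,0],
    [0,0,0],
    [0,0,0],
  ],
  rotation=[
    [0,0,0.05],
    [0,0,0.1],
    [0,0,0.15],
    [0,0,0.2],
    [0,0,0.25],
    [0,0,0.3],
    [0,0,0.35],
    [0,0,0.4],
    [0,0,0.45],
    [0,0,0.5],
    [0,0,0.55],
    [0,0,0.6],
    [0,0,0.65],
    [0,0,0.7],
    [0,0,0.75],
    [0,0,0.8],
    [0,0,0.85],
    [0,0,0.9],
  ],
)

```text
time: 34.38
tcp_pos: [0.5563, 0.2377, 0.0749]
ee_rot: [-176.4, 34.9, -169.9]
ft_force: [-2.7, -2.8, 6.2]
grip_width: 0.0134
finger_force: 33.6
```

>>> play_rows(
  dp=[
    [0,0,0],
    [0,0,0],
    [0,0,0],
    [0,0,0],
    [0,0,0],
    [0,0,0],
  ],
  rotation=[
    [0,0,0.05],
    [0,0,0.1],
    [0,0,0.13],
    [0,0,0.147],
    [0,0,0.147],
    [0,0,0.147],
  ],
)

```text
time: 34.88
tcp_pos: [0.5563, 0.2377, 0.075]
ee_rot: [174.5, 34.6, 174.2]
ft_force: [-3.3, -2.8, 7.1]
grip_width: 0.0134
finger_force: 33.7
```

```bash
python3 - <<'E'
from h import *
s=env.sense();R=tool()[1];print(s['time'],s['qpos'],s['tcp_pos'],R.inv().apply(s['ft_force']),s['moment'],dialangle(R,1))
E
```

```text
34.8833 [ 21.5163714    8.33484351 123.81674669 -35.92452884  17.23462398
 -32.80988628] [0.55632269 0.23767028 0.07497354] [-1.57489174 -2.38088528 -7.82573918] [-0.08464648  0.33059217 -0.12042934] (np.float64(-171.98621120667053), np.float64(0.07136303101633307))
```

>>> play_rows(
  dp=[
    [0,0,0],
    [0,0,0],
    [0,0,0],
    [0,0,0],
  ],
  rotation=[
    [0,0,0],
    [0,0,0],
    [0,0,0],
    [0,0,0],
  ],
  gripper=40,
)

```text
time: 35.22
tcp_pos: [0.5558, 0.238, 0.074]
ee_rot: [174.5, 34.6, 174.3]
ft_force: [-0.3, -0.3, 0.5]
grip_width: 0.0402
finger_force: 0.0
```

>>> play_rows(
  dp=[
    [0,0,-0.1],
    [0,0,-0.4],
    [0,0,-0.9],
    [0,0,-1],
  ],
  rotation=[
    [0,0,0],
    [0,0,0],
    [0,0,0],
    [0,0,0],
  ],
)

```text
time: 35.55
tcp_pos: [0.5102, 0.236, 0.1445]
ee_rot: [174.2, 34.9, 174.2]
ft_force: [0.4, 1.2, 1.3]
grip_width: 0.0397
finger_force: 0.0
```

>>> play_rows(
  dp=[
    [0,0.2,-0.4],
    [0,0.6,-0.8],
    [0,1,-0.8],
    [0,1,-0.8],
  ],
  rotation=[
    [0,0,0],
    [0,0,0],
    [0,0,0],
    [0,0,0],
  ],
)

```text
time: 35.88
tcp_pos: [0.4787, 0.3184, 0.2046]
ee_rot: [173.8, 35.1, 174.3]
ft_force: [-0.0, 0.0, 1.3]
grip_width: 0.0403
finger_force: 0.0
```

>>> play_rows(
  dp=[
    [0,0.4,0],
    [0,0.8,0],
    [0,1,0],
    [0,1,0],
  ],
  rotation=[
    [0,0,0],
    [0,0,0],
    [0,0,0],
    [0,0,0],
  ],
)

```text
time: 36.22
tcp_pos: [0.4809, 0.3948, 0.2055]
ee_rot: [174.3, 34.7, 174.4]
ft_force: [-0.4, -0.0, 0.3]
grip_width: 0.0402
finger_force: 0.0
```

>>> play_rows(
  dp=[
    [0,0.4,0],
    [0,0.8,0],
    [0,1,0],
    [0,1,0],
    [0,1,0],
  ],
  rotation=[
    [0,0,0],
    [0,0,0],
    [0,0,0],
    [0,0,0],
    [0,0,0],
  ],
)

```text
time: 36.63
tcp_pos: [0.4839, 0.4704, 0.2102]
ee_rot: [174.6, 34.5, 174.4]
ft_force: [-0.5, -1.0, -0.1]
grip_width: 0.0398
finger_force: 0.0
```

```bash
python3 - <<'E'
from h import *
s=env.sense();print(s['time'],s['tcp_pos']); N=400;sc=.3
for nme in('top','scene'):
    c=cam(nme); im=np.mean([c['color']]+[cam(nme)['color'] for _ in range(3)],0).astype(np.float32); np.save(nme+'3.npy',im)
    r=rect(c,im,.0005); lab=(r[...,2]/(r[...,0]+1)>.62)&(r[...,2]>110); m=cv2.morphologyEx(lab.astype(np.uint8),cv2.MORPH_OPEN,np.ones((9,9)))
    q,l,st,ce=cv2.connectedComponentsWithStats(m); i=1+np.argmax(st[1:,4]); e=cv2.fitEllipse(cv2.convexHull(np.argwhere(l==i)[:,::-1].astype(np.float32))); C=(np.array(e[0])-199.5)*sc*[1,-1]; print(nme,'disc',C.round(2),np.round(np.array(e[1])*sc,1))
    r=rect(c,im,.04).mean(2); d=(r<85).astype(np.uint8); q,l,st,ce=cv2.connectedComponentsWithStats(d); i=1+np.argmax(st[1:,4]); hull=cv2.convexHull(np.argwhere(l==i)[:,::-1].astype(np.int32)); mr=cv2.minAreaRect(hull); print(' grip box',((cv2.boxPoints(mr)-199.5)*sc*[1,-1]-C).round(1).tolist())
    b=((r>95)&(cv2.fillConvexPoly(np.zeros((N,N),np.uint8),hull,1)>0)).astype(np.uint8); q,l2,s2,c2=cv2.connectedComponentsWithStats(b)
    for j in range(1,q):
        if s2[j,4]>60: L=(c2[j]-199.5)*sc*[1,-1]-C; print('   comp',s2[j,4],L.round(1),np.degrees(np.arctan2(*L))%360)
    a=np.radians(np.arange(166,216,2))
    for h,r0,r1 in((.005,.030,.035),(.0,.038,.046),(.007,.038,.046)):
        A,Rr=np.meshgrid(a,np.arange(r0,r1,.001)); p=proj(c,face(C[0]/1e3+Rr*np.sin(A),C[1]/1e3+Rr*np.cos(A),h)).reshape(*A.shape,2).astype(np.float32)
        v=cv2.remap(im,p[...,0],p[...,1],cv2.INTER_LINEAR).mean(0); print(h,r0,' '.join(f"{int(np.degrees(t))}:{int(x.mean())}/{x[2]/x[0]:.2f}" for t,x in zip(a+1e-6,v)))
    if nme=='top':
        x0,y0=192,138; q=im[y0:157,x0:236]; m=((q.max(2)-q.min(2)<50)&(q.min(2)>115)).astype(np.uint8); q,l,st,ce=cv2.connectedComponentsWithStats(m); i=1+np.argmax(st[1:,4]); P=(np.argwhere(l==i)[:,::-1]+[x0,y0]).astype(np.float32); vx,vy=cv2.fitLine(P,cv2.DIST_L2,0,.01,.01).ravel()[:2]; w=onz(c,[P.mean(0)-15*np.array([vx,vy]),P.mean(0)+15*np.array([vx,vy])],.124); d=w[0]-w[1]; print('handle yaw',np.degrees(np.arctan2(d[1],d[0]))-90,st[i])
E
```

```text
36.6333 [0.48391294 0.47041189 0.21021037]
top disc [1.87 0.11] [102.1 102.4]
 grip box [[-7.6, -17.2], [0.0, 37.7], [12.3, 36.0], [4.7, -18.9]]
   comp 94 [-4.6  3.7] 308.6099213238073
   comp 303 [ -1.7 -14.8] 186.62494854720939
0.005 0.03 166:222/0.89 168:212/0.87 170:193/0.86 172:170/0.85 174:147/0.84 176:131/0.83 178:115/0.84 180:105/0.84 182:131/0.84 184:158/0.85 186:170/0.85 188:156/0.85 190:140/0.85 192:126/0.85 194:111/0.84 196:97/0.84 198:122/0.84 200:154/0.84 202:181/0.85 204:195/0.87 206:210/0.89 208:221/0.91 210:225/0.91 212:226/0.91 214:226/0.90
0.0 0.038 166:238/0.90 168:236/0.90 170:235/0.89 172:234/0.89 174:225/0.88 176:213/0.85 178:196/0.83 180:175/0.83 182:166/0.83 184:182/0.84 186:195/0.86 188:189/0.86 190:183/0.87 192:184/0.86 194:183/0.85 196:194/0.86 198:214/0.87 200:227/0.88 202:231/0.89 204:237/0.90 206:239/0.91 208:240/0.91 210:240/0.91 212:239/0.91 214:238/0.91
0.007 0.038 166:229/0.88 168:230/0.88 170:232/0.88 172:233/0.89 174:228/0.87 176:217/0.85 178:202/0.83 180:184/0.82 182:178/0.82 184:189/0.84 186:198/0.85 188:200/0.86 190:202/0.87 192:206/0.86 194:2
[... 730 characters left out ...]
79 212:163/0.78 214:149/0.77
0.0 0.038 166:221/0.81 168:222/0.81 170:224/0.81 172:225/0.81 174:222/0.80 176:218/0.79 178:208/0.78 180:193/0.77 182:173/0.76 184:154/0.75 186:140/0.76 188:134/0.78 190:138/0.80 192:149/0.81 194:162/0.81 196:174/0.81 198:187/0.80 200:198/0.80 202:207/0.80 204:214/0.80 206:219/0.80 208:223/0.81 210:225/0.81 212:225/0.81 214:223/0.81
0.007 0.038 166:224/0.81 168:220/0.80 170:210/0.79 172:194/0.77 174:173/0.76 176:153/0.75 178:139/0.76 180:132/0.78 182:138/0.80 184:153/0.81 186:168/0.81 188:183/0.81 190:195/0.80 192:204/0.80 194:211/0.80 196:216/0.80 198:220/0.80 200:222/0.81 202:223/0.81 204:220/0.80 206:216/0.79 208:212/0.78 210:210/0.78 212:212/0.78 214:214/0.78
```

The pointer measures 187–188° (top view line 186.6°, grip axis about 188°) and the marker about 188°. The timer is released, centred to about 1 mm and square to about 1°, so I'm handing in.

```bash
python3 -c "
from cell import env
print(env.hand_in())"
```

```text
the job is handed in; nothing more can be done
None
```

The job is handed in: the wooden timer stands released near the middle of the mat (about 1 mm off), square to about 1° with its dial towards the robot, and the pointer was then turned to the marker at about 188° (I read the marker to about ±2°).

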